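# Clamp a chromatography column in its V-cradle

## Task

Lay the chromatography column with the orange nuts in the V-cradle so that it centres, and press it gently but noticeably endways against the dark end stop. Then swing the strap over by its red handle and press it down until the spring foot holds the column firmly, without crushing it, and let go: the friction hinge keeps the strap down. Never drop or ram the column, and leave the blue-nutted column, the plates and the vial alone.

Things in the scene. Friction and masses are not known exactly. Their poses are not given: they have to be found in the camera images.
- column: Loose steel column with ORANGE hex nuts, lying on the bench, 0.3-0.65 kg. Tube 32 mm diameter, 200 mm long, a nut 22 mm long and 36 mm across flats at each end, 240 mm overall, ends alike (end faces at x = -120 and +120 mm). Origin: its very centre; x along its axis, at first 18 mm above the bench. Grip the bare tube, within 80 mm of the centre. A drop of over a few mm damages it
- blue_column: The same column but with BLUE nuts, a bystander; origin at its centre, x along its axis. It and the orange one change places
- v_seat (a point): Point fixed on the cradle: where the column's axis lies when seated in the V, midway between the V-plates, 56.6 mm above the bench. x along the V towards the end stop, y to the side of the strap's hinge, z up. Keep the column's centre within 16 mm of x = 0 when laying it in, so that the nuts clear the V-plates. The V centres it; over 40 N on the cradle damages it
- cradle: Fixed white cradle: origin on the bench under v_seat, same axes. Base plate 270 x 150 mm, 12 mm thick; two 90-degree aluminium V-plates, each 18 mm long, 52 mm wide, centred at x = -68 and +68 mm, tops about 2 mm below the seated axis. Between them (118 mm) fingers have free room down to the base plate
- stop: Fixed dark steel end stop, plate 36 mm wide, up to 82 mm above the bench. Origin on the bench under its face; x as the cradle's, away from the column, so the column's centre ends 120 mm before it; at the stop that is -4 to +8 mm along the V. Press the column on it with 3 to 10 N for a moment, strap still open (over 20 N damages); poses are too inexact: feel for it
- strap: Hinged steel strap at cradle x = +68 mm. Origin on the hinge axis, 50 mm to +y of the V, 75 mm above the bench; x along the hinge, parallel to the V. The bar, 18 x 10 mm, runs along its own -y, 20 mm to its own +z of the hinge. Level (axes as the cradle's) = closed over the column; starts open, 1.8-2.15 rad above level (leaning back, top 0.21 m above the bench); can go 0.2 rad below level
- strap_handle (a point): Centre of the red round crossbar at the strap's free end, 18 mm diameter, 46 mm long, parallel to the hinge; 130 mm along the strap's own -y, 20 mm along its own +z from the hinge. Pushed by closed fingertips, first from its +y side, then from above. The hinge stays where left: turning it takes 0.45 N m, near level 2 to 4 N down at the handle
- foot_place (a point): Point on the strap 50 mm along its own -y from the hinge, where a brass screw carries a spring-loaded rubber foot (3 N per mm, 9 mm travel). The screw's setting is unknown: the foot meets the column with the strap 0.14 rad above to 0.03 rad below level. It must press with over 4 N; over 16 N crushes. 1 N there adds 0.38 N at the handle: slowly push down 6 to 7 N in all
- plates: Bystander: stack of three white and grey well plates, 86 x 128 mm, 43 mm high; origin at the centre of its underside
- vial: Bystander: small jar with orange cap, 40 mm diameter, 70 mm high; origin at the centre of its underside
Mind the look-alikes: they are no part of the job. What is shaped like the column but yellow is not meant.

How it is judged (in metres and radians):
On the way, in this order (a step that is already met when the one before it is completed fails the run):
1. column centred in the V and pressed against the end stop with over 2 N, the strap still off it (y of column in the frame of v_seat between -0.002 and 0.002 m and z of column in the frame of v_seat between -0.003 and 0.002 m and angle between the x axis of column and the x axis of v_seat, either way round below 0.03 rad and x of column in the frame of stop between -0.1215 and -0.118 m and contact force between column and stop above 2 N and contact force between strap and column below 0.1 N), for 0.15 s.
2. strap swung over and its foot pressing the column with over 4 N (y of column in the frame of v_seat between -0.002 and 0.002 m and z of column in the frame of v_seat between -0.003 and 0.002 m and angle between the x axis of column and the x axis of v_seat, either way round below 0.03 rad and x of column in the frame of stop between -0.1215 and -0.118 m and contact force between strap and column above 4 N), for 0.3 s.
At the end, for the whole second after the job is handed in: The orange-nutted column lies at rest in the V, its centre within 2 mm sideways, +2/-3 mm in height and within 0.03 rad of the V's axis, its end within 1.5 mm of the end stop; the strap's foot presses it with more than 4 N (all of step 2 and linear speed of column below 0.01 m/s); the robot touches nothing.
It fails at once if column pressed on the end stop with over 20 N (contact force between column and stop above 20 N).
It fails at once if strap pressing the column with over 16 N (contact force between strap and column above 16 N).
It fails at once if column dropped or rammed on the cradle, over 40 N (contact force between column and cradle above 40 N).
It fails at once if blue column, plates or vial moved over 15 mm (distance of any of blue_column, plates, vial from where it was at the start of the episode above 0.015 m).
It also fails if it takes over 72 s, if anything falls off the work surface, if the arm or the gripper's body presses on something with over 40 N, if the wrist force passes 120 N, or if a joint passes its speed limit or range.

## Robot

A 6-joint arm with a two-finger parallel gripper is mounted at the origin on the work surface. World frame = base frame: x ahead of the robot, y to its left, z up, the work surface at z = 0. Lengths are in m, angles in degrees, forces in N, time in s.
With the tool pointing down it reaches from about 0.25 to 0.775 m from the base axis. Payload 8.9 kg.
Tool frame: the origin (TCP) lies at the very end of the fingers, on their centre line; the grasp point (between the pads) lies 19 mm behind it; y points along the fingers, x is the direction in which the jaws open and shut, and the axes are right-handed (so a half turn about y gives the same grasp; the last joint's range is limited). The gripper opens to 85 mm and grips with 20 to 120 N. Pads are 22 mm wide; open, the fingers measure 114 mm over their backs; the gripper's body (76 mm by 85 mm) begins 54 mm behind the grasp point. The pads swing forward as they close: fully open they stand 13 mm farther back than shut.
Start: joints at [58.768, 16.656, -8.789, 64.555, 0, 82.019], TCP at [0.207, 0.482, 0.231] pointing down, gripper open.
Joint ranges: [-144.48, 144.48], [-52.06, 99.96], [-74.48, 78.29], [-112.23, 115.85], [-86.99, 84.42], [-180, 180]. Speed limits (degrees/s): [127.2, 127.2, 159.86, 180, 180, 180].

## Interface

Orientations are given as [roll, pitch, yaw] about the fixed x, y, z axes, in that order (R = Rz(yaw) Ry(pitch) Rx(roll)).
In Python, from rig import manip, eyes gives the robot as it stands.
- The arm moves only by the shell command python3 -m inch 'ROWS' [FORCE]. ROWS is JSON, a list of rows, each an object of numbers: "hand": the opening, from 0 (shut) to 1 (fully open); "dx", "dy", "dz": the shift along the tool's x, y, z in mm; "wx", "wy", "wz": the turn, a rotation vector about the tool's x, y, z in rad. In form: [{"hand": .., "dx": .., "dy": .., "dz": .., "wx": .., "wy": .., "wz": ..}, ...]. A call has 1 to 12 rows; each row shifts and turns the commanded pose from where the row before left it, along the tool's axes as they then stand; what a row does not reach is not made up. A row lasts 1/12 s, in which the tool goes at most 41.7 mm and 7.16 degrees, less where a joint would pass 70% of its speed; a pose out of reach is approached as far as the arm can. A call with a gripper value outside its range is refused whole. The fingers move at their own pace and stop on an object; FORCE is the grip in N (left out, the last holds). Time passes only in rows, so rows that do not move let the fingers close. It gives the time, the measured TCP pose, the force and the opening at its end, in the units of the state.
- manip.read_state(): the state, without advancing time (a new reading comes with each control period).
- eyes.capture(name): name is "scene" or "top" or "wrist"; returns a dict with "image" (384x512x3 uint8, blue, green, red), "fx", "fy", "cx", "cy" (pixels), "R" (3x3) and "t" (3): a world point X has camera coordinates R X + t. Camera axes: x right, y down, z forward; pixel columns grow to the right and rows downward; lengths in m; the calibration is good to about 2 mm. A picture is of the moment at which its call begins. There is no depth.
- manip.finish_job(): hands the job in, once; it reports no verdict.
The state is a dict: "time": time; "joints": joint angles; "qvel": joint speeds; "joint_torque": joint torques, N m; "tcp_pos": TCP position; "orientation": TCP orientation; "force": force on the tool from outside, world axes, zero at the start; "torque": the same for the moment, N m; "finger_gap": finger opening in m.
Only numpy, scipy, OpenCV 4.12 (cv2) and the standard library are available. Lean on these libraries where they do the work, as an engineer would, in place of code of your own. Each camera call takes 0.05 s, during which the arm holds its last target. There are 200 camera calls.

## Working session

There is one attempt and no reset: what is moved stays moved. The work goes in short steps, Python scripts to look and compute and a shell command to move; the robot and the scene stay as the last step left them, time stands still between calls to the robot, and variables do not carry over. Pictures are saved under pics/ and viewed, about 8 in all and at most 12, crops included, and the job is handed in when it is done.

```bash
ls; mkdir -p pics
python3 - <<'E'
from rig import manip, eyes
import cv2,numpy as np
print(manip.read_state())
for n in("scene","top"):
    c=eyes.capture(n); cv2.imwrite(f"pics/{n}0.png",c["image"]); np.savez(f"{n}0.npz",**c)
    print(n,c["fx"],c["fy"],c["cx"],c["cy"],np.round(c["R"],3).tolist(),np.round(c["t"],3).tolist(), np.round(-np.array(c["R"]).T@np.array(c["t"]),3))
a=cv2.imread("pics/scene0.png");b=cv2.imread("pics/top0.png")
cv2.imwrite("pics/both0.png",cv2.resize(np.vstack([a,b]),None,fx=.78,fy=.78))
E
```

```text
pics
{'time': 0.0, 'joints': array([ 5.87702741e+01,  1.66871010e+01, -8.83031030e+00,  6.45552387e+01,
       -1.11941793e-03,  8.20193134e+01]), 'qvel': array([-0.0122963 , -0.02484503,  0.02952435,  0.06224484, -0.06036158,
        0.05102537]), 'joint_torque': array([-5.09113197e-04, -5.37145901e+01,  3.31371439e+01,  1.59980217e-02,
       -4.86561157e-05, -3.79096196e-05]), 'tcp_pos': array([0.20700259, 0.48199565, 0.23075382]), 'orientation': array([-8.99910219e+01,  7.21017231e-02,  6.67509670e+01]), 'force': array([0.3315022 , 0.03314679, 0.72904425]), 'torque': array([0.02729969, 0.01800725, 0.00526336]), 'finger_gap': 0.08554322591026986}
scene 403.40833612146866 403.40833612146866 254.20416858506633 191.5734505060592 [[-0.316, 0.949, -0.014], [0.823, 0.266, -0.502], [-0.473, -0.17, -0.865]] [0.129, -0.466, 1.54] [1.152 0.264 1.099]
top 478.6233842241271 478.6233842241271 254.25682655635643 186.7477309439868 [[0.021, -1.0, 0.006], [-0.993, -0.022, -0.113], [0.113, -0.004, -0.994]] [0.056, 0.589, 1.418] [0.423 0.075 1.476]
```

View pics/top0.png

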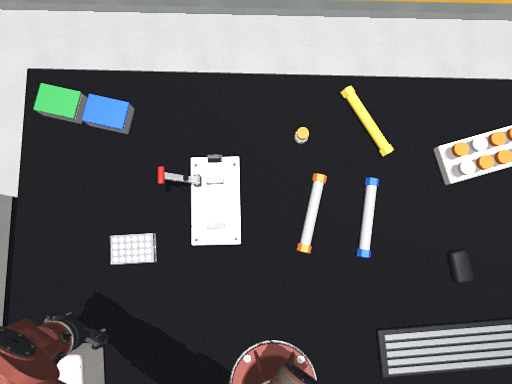

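View pics/scene0.png

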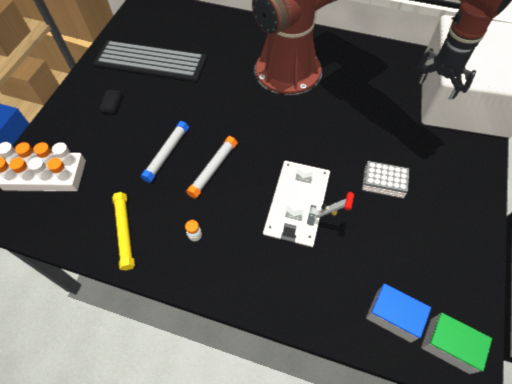

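Top view: the candidates for the column are orange-nutted (319,179)-(304,248), blue-nutted (372,182)-(364,253), and a yellow one (348,92)-(388,151). The orange-nutted one fits the description. The cradle is at (215,200), the stop at (214,158) and the red handle at (161,175). I'll measure these and take one crop to confirm.

```bash
cat > h.py <<'E'
import cv2,numpy as np
from scipy.spatial.transform import Rotation as Ro
def ray(c,p):
    R=np.array(c["R"]);t=np.array(c["t"])
    d=R.T@np.array([(p[0]-float(c["cx"]))/float(c["fx"]),(p[1]-float(c["cy"]))/float(c["fy"]),1.]); return -R.T@t,d/np.linalg.norm(d)
def onz(c,p,z): o,d=ray(c,p); return o+d*(z-o[2])/d[2]
def tri(c1,p1,c2,p2):
    o1,d1=ray(c1,p1);o2,d2=ray(c2,p2)
    s=np.linalg.lstsq(np.c_[d1,-d2],o2-o1,rcond=None)[0]
    a,b=o1+s[0]*d1,o2+s[1]*d2; return (a+b)/2,np.linalg.norm(a-b)
def blobs(m,amin):
    n,l,s,ce=cv2.connectedComponentsWithStats(m.astype(np.uint8),connectivity=8)
    return [(int(s[i,4]),np.round(ce[i],1)) for i in range(1,n) if s[i,4]>=amin]
def hue(img,lo,hi,S=150,V=90):
    h=cv2.cvtColor(img,cv2.COLOR_BGR2HSV); return (h[...,0]>=lo)&(h[...,0]<=hi)&(h[...,1]>S)&(h[...,2]>V)
E
python3 - <<'E'
from h import *
C={n:dict(np.load(n+"0.npz")) for n in("scene","top")}
for n,c in C.items():
    print(n,"orange",blobs(hue(c["image"],6,18),25)); print(" red",blobs(hue(c["image"],0,4)|hue(c["image"],176,180),25)); print(" blue",blobs(hue(c["image"],100,118),25))
c=C["top"]
m=(cv2.cvtColor(c["image"],cv2.COLOR_BGR2GRAY)>130).astype(np.uint8); m[:,:150]=0
for k in cv2.findContours(m,0,1)[0]:
    if cv2.contourArea(k)>400:
        r=cv2.minAreaRect(k); b=cv2.boxPoints(r)
        print(np.round(r[0],1),np.round(r[1],1),[np.round(onz(c,p,.012),3).tolist() for p in b])
i=c["image"]
a=cv2.resize(i[140:260,150:250],None,fx=5,fy=5,interpolation=cv2.INTER_CUBIC)
b=cv2.resize(i[160:260,290:350],None,fx=5,fy=5,interpolation=cv2.INTER_CUBIC)
o=np.zeros((600,800,3),np.uint8);o[:,:500]=a;o[:500,500:]=b;cv2.imwrite("pics/crop1.png",o)
E
```

```text
scene orange [(87, array([231.3, 140.5])), (403, array([ 32.3, 148.8])), (271, array([ 12.7, 164.5])), (176, array([ 55. , 164.9])), (122, array([192.8, 191.7])), (85, array([191.1, 225.4]))]
 red [(132, array([348.9, 200.5]))]
 blue [(782, array([ 10.7, 123.8])), (76, array([183., 125.])), (124, array([147. , 175.9])), (1822, array([401.7, 309.9]))]
top orange [(43, array([509.1, 134.4])), (51, array([491.8, 140.8])), (43, array([455.2, 151.7])), (53, array([497.9, 158.4])), (45, array([479.3, 163.7])), (38, array([314.4, 176.1])), (39, array([298.9, 247.1])), (27, array([308.8, 249.7]))]
 red [(124, array([160.3, 174.5]))]
 blue [(1195, array([105.2, 111. ])), (45, array([367.5, 180.2])), (67, array([362.3, 253.5]))]
[449.7 365.8] [  5.9 123.6] [[0.06, -0.337, 0.012], [0.097, -0.704, 0.012], [0.08, -0.705, 0.012], [0.043, -0.339, 0.012]]
[449.5 357.3] [  5.9 123.8] [[0.084, -0.337, 0.012], [0.121, -0.705, 0.012], [0.104, -0.705, 0.012], [0.067, -0.338, 0.012]]
[449. 349.] [  6.1 124.8] [[0.108, -0.334, 0.012], [0.146, -0.706, 0.012], [0.128, -0.706, 0.012], [0.091, -0.336, 0.012]]

[... 393 characters left out ...]
 [[0.387, -0.251, 0.012], [0.63, -0.28, 0.012], [0.627, -0.312, 0.012], [0.384, -0.282, 0.012]]
[311.6 212.5] [13.2 80. ] [[0.4, -0.064, 0.012], [0.64, -0.114, 0.012], [0.632, -0.154, 0.012], [0.392, -0.103, 0.012]]
[213.6 199.7] [89.7 52.5] [[0.683, 0.281, 0.012], [0.69, 0.118, 0.012], [0.414, 0.106, 0.012], [0.408, 0.265, 0.012]]
[477.5 155.1] [40.1 80.9] [[0.728, -0.486, 0.012], [0.804, -0.732, 0.012], [0.682, -0.761, 0.012], [0.607, -0.517, 0.012]]
[366.6 120.4] [78.5 13.3] [[0.899, -0.193, 0.012], [0.923, -0.228, 0.012], [0.717, -0.363, 0.012], [0.693, -0.329, 0.012]]
[330.5  39.5] [ 79. 361.] [[1.187, 0.417, 0.012], [1.216, -0.748, 0.012], [0.952, -0.738, 0.012], [0.925, 0.405, 0.012]]
```

View pics/crop1.png

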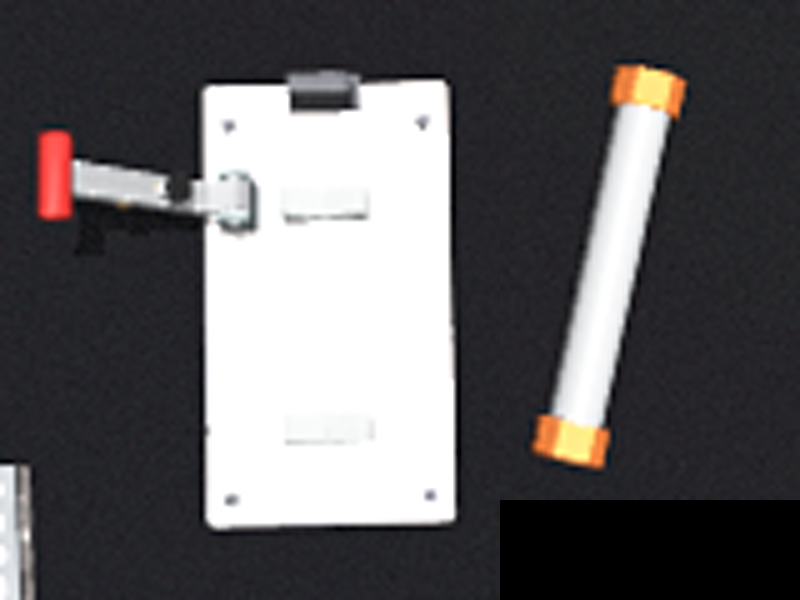

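The crop confirms the orange nuts. Crop pixels: nuts at (649,92) and (572,441); plate corners at (203,85), (449,80), (455,520) and (207,527); V-plates centred at about (328,203) and (329,428); stop at (322,90).

Run:
```python
from h import *
C={n:dict(np.load(n+"0.npz")) for n in("scene","top")};c=C["top"]
L=lambda x,y:(150+(x-2)/5,140+(y-2)/5)
Rr=lambda x,y:(290+(x-502)/5,160+(y-2)/5)
for nm,q in dict(c1=(203,85),c2=(449,80),c3=(455,520),c4=(207,527)).items(): print(nm,np.round(onz(c,L(*q),.012),4))
for nm,q in dict(s1=(228,126),s2=(422,122),s3=(430,496),s4=(232,499)).items(): print(nm,np.round(onz(c,L(*q),.012),4))
for nm,q in dict(Vr=(328,203),Vf=(329,428)).items(): print(nm,np.round(onz(c,L(*q),.045),4))
for q in((287,188),(369,190),(287,413),(373,415)):print(np.round(onz(c,L(*q),.0546),4))
print("stop top",[np.round(onz(c,L(*q),.082),4).tolist() for q in((288,72),(359,74),(290,92),(358,92))])
a=onz(c,Rr(649,92),.02);b=onz(c,Rr(572,441),.02);print("col",a,b,(a+b)/2,np.linalg.norm(a-b),np.degrees(np.arctan2(*(a-b)[1::-1])))
# nuts via full mask, both views
for n in C:
    m=hue(C[n]["image"],4,24,100,60)
    print(n,blobs(m,40))
print("handle",tri(C["top"],(160.3,174.5),C["scene"],(348.9,200.5)))
s=C["scene"]["image"];cv2.imwrite("pics/crop2.png",cv2.resize(s[120:255,175:365],None,fx=4.2,fy=4.2,interpolation=cv2.INTER_CUBIC))
```

```text
c1 [0.68  0.269 0.012]
c2 [0.6865 0.1168 0.012 ]
c3 [0.4158 0.1064 0.012 ]
c4 [0.4084 0.2567 0.012 ]
s1 [0.6546 0.2527 0.012 ]
s2 [0.6598 0.1328 0.012 ]
s3 [0.4299 0.122  0.012 ]
s4 [0.4256 0.2422 0.012 ]
Vr [0.6039 0.1868 0.045 ]
Vf [0.4688 0.1821 0.045 ]
[0.6112 0.2109 0.0546]
[0.611  0.1618 0.0546]
[0.4768 0.2065 0.0546]
[0.4767 0.1556 0.0546]
stop top [[0.6766, 0.2099, 0.082], [0.6763, 0.168, 0.082], [0.6647, 0.2083, 0.082], [0.6655, 0.1682, 0.082]]
col [ 0.62085104 -0.13067384  0.02      ] [ 0.40726034 -0.08536634  0.02      ] [ 0.51405569 -0.10802009  0.02      ] 0.2183432046187272 -11.976230203071268
scene [(5904, array([27.6, 57.7])), (2492, array([79.2, 22. ])), (3081, array([288.,  62.])), (947, array([301.1,  14. ])), (1139, array([475.2,  18. ])), (105, array([231.2, 140.6])), (760, array([ 24.5, 155.2])), (203, array([ 55.1, 164.8])), (152, array([192.6, 191.4])), (51, array([125.1, 203.1])), (151, array([127.4, 253.6])), (175, array([191.3, 225.7])), (50, array([117.5, 241.7]))]
top [(313, array([455.5,   0.8])), (150, array([362.3, 122.8])), (111, array([302.5, 132.3])), (51, array([509.3, 134. ])), (206, array([496.8, 138.5])), (195, array([460., 149.])), (412, array([493.7, 159.2])), (89, array([319. , 177.2])), (83, array([303.1, 248.2])), (1339, array([ 34.3, 355.3])), (40, array([ 35.2, 338.8])), (545, array([270.5, 366.1])), (109, array([238.9, 376.4]))]
handle (array([0.59926282, 0.32559351, 0.18024446]), np.float64(0.0015417344938545559))
```

View pics/crop2.png

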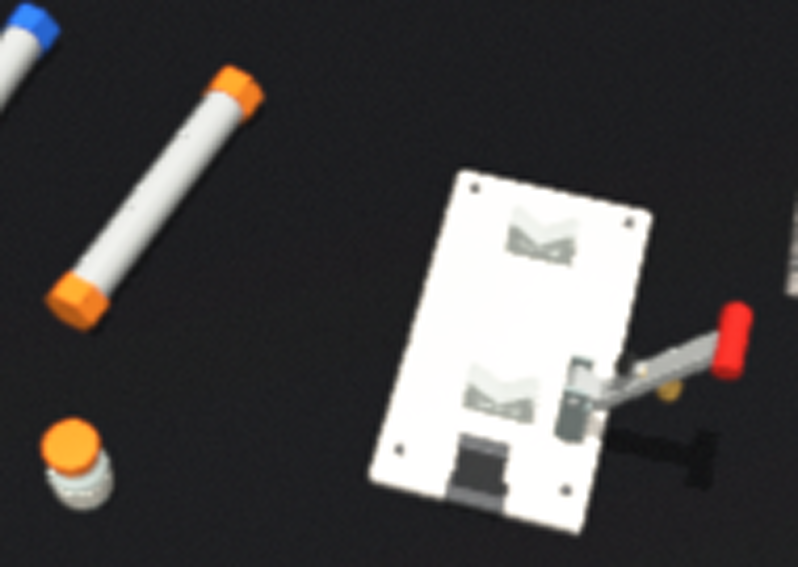

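```bash
cat > go.py <<'E'
import sys,numpy as np
from rig import manip
from scipy.spatial.transform import Rotation as Ro
s=manip.read_state();R=Ro.from_euler('xyz',s["orientation"],degrees=True)
print("t%.2f"%s["time"],np.round(s["tcp_pos"],4),np.round(s["orientation"],1),"F",np.round(s["force"],1),"M",np.round(s["torque"],2),"gap%.4f"%s["finger_gap"],"j",np.round(s["joints"],0))
if len(sys.argv)>4:
    x,y,z,yaw=map(float,sys.argv[1:5]);T=Ro.from_euler('xyz',[-90,0,yaw],degrees=True)
    print("mm",np.round(1e3*R.inv().apply(np.array([x,y,z])-s["tcp_pos"]),1),"rot",np.round((R.inv()*T).as_rotvec(),4))
E
python3 -m inch '[{"hand":1,"dx":-10,"dy":0,"dz":-13},{"hand":1,"dx":-21,"dz":-26},{"hand":1,"dx":-21,"dz":-26},{"hand":1,"dx":-21,"dz":-26},{"hand":1,"dx":-21,"dz":-26},{"hand":1,"dx":-21,"dz":-26},{"hand":1,"dx":-21,"dz":-26},{"hand":1,"dx":-21,"dz":-26},{"hand":1,"dx":-21,"dz":-26},{"hand":1,"dx":-21,"dz":-26},{"hand":1,"dx":-21,"dz":-26},{"hand":1,"dx":-21,"dz":-26}]' 30
python3 -m inch '[{"hand":1,"dx":-21,"dz":-26},{"hand":1,"dx":-21,"dz":-26},{"hand":1,"dx":-21,"dz":-26},{"hand":1,"dx":-21,"dz":-26},{"hand":1,"dx":-21,"dz":-26},{"hand":1,"dx":-21,"dz":-26},{"hand":1,"dx":-21,"dz":-26},{"hand":1,"dx":-10,"dz":-12},{"hand":1,"wy":-0.098},{"hand":1,"wy":-0.098},{"hand":1},{"hand":1}]'
python3 go.py .514 -.108 .10 78
```

```text
t0.10 [0.207  0.482  0.2308] [-90.    0.1  66.8] F [-0.5  0.7  0.8] M [ 0.06 -0.03 -0.06] gap0.0852 j [59. 17. -9. 65. -0. 82.]
mm [-420.8  131.2 -514.9] rot [-0.0002 -0.1963 -0.0012]$[0]: bad value
$[0]: bad value
```

```bash
python3 -m inch '[{"hand":1,"dx":-10,"dy":0,"dz":-13,"wx":0,"wy":0,"wz":0}]'; echo; python3 -m inch '[{"hand":1.0,"dx":-10.0,"dy":0.0,"dz":-13.0,"wx":0.0,"wy":0.0,"wz":0.0}]' 30
```

```text
time: 0.18
tcp_pos: [0.2145, 0.4691, 0.2308]
orientation: [-90.0, 0.0, 66.8]
force: [-0.2, -0.6, -0.1]
finger_gap: 0.0855

time: 0.27
tcp_pos: [0.223, 0.4535, 0.2308]
orientation: [-90.0, 0.0, 66.8]
force: [0.9, 0.2, -0.2]
finger_gap: 0.0855
```

```bash
python3 -m inch '[{"hand":1,"dx":-22,"dy":0,"dz":-27,"wx":0,"wy":0,"wz":0},{"hand":1,"dx":-22,"dy":0,"dz":-27,"wx":0,"wy":0,"wz":0},{"hand":1,"dx":-22,"dy":0,"dz":-27,"wx":0,"wy":0,"wz":0},{"hand":1,"dx":-22,"dy":0,"dz":-27,"wx":0,"wy":0,"wz":0},{"hand":1,"dx":-22,"dy":0,"dz":-27,"wx":0,"wy":0,"wz":0},{"hand":1,"dx":-22,"dy":0,"dz":-27,"wx":0,"wy":0,"wz":0},{"hand":1,"dx":-22,"dy":0,"dz":-27,"wx":0,"wy":0,"wz":0},{"hand":1,"dx":-22,"dy":0,"dz":-27,"wx":0,"wy":0,"wz":0},{"hand":1,"dx":-22,"dy":0,"dz":-27,"wx":0,"wy":0,"wz":0},{"hand":1,"dx":-22,"dy":0,"dz":-27,"wx":0,"wy":0,"wz":0}]' 30 | tail -4
python3 -m inch '[{"hand":1,"dx":-22,"dy":0,"dz":-27,"wx":0,"wy":0,"wz":0},{"hand":1,"dx":-22,"dy":0,"dz":-27,"wx":0,"wy":0,"wz":0},{"hand":1,"dx":-22,"dy":0,"dz":-27,"wx":0,"wy":0,"wz":0},{"hand":1,"dx":-22,"dy":0,"dz":-27,"wx":0,"wy":0,"wz":0},{"hand":1,"dx":-22,"dy":0,"dz":-27,"wx":0,"wy":0,"wz":0},{"hand":1,"dx":-22,"dy":0,"dz":-27,"wx":0,"wy":0,"wz":0},{"hand":1,"dx":-22,"dy":0,"dz":-27,"wx":0,"wy":0,"wz":0},{"hand":1,"dx":-15,"dy":0,"dz":-20,"wx":0,"wy":0,"wz":0},{"hand":1,"dx":0,"dy":20,"dz":0,"wx":0,"wy":-0.098,"wz":0},{"hand":1,"dx":0,"dy":20,"dz":0,"wx":0,"wy":-0.098,"wz":0},{"hand":1,"dx":0,"dy":0,"dz":0,"wx":0,"wy":0,"wz":0}]' 30 | tail -4
python3 go.py .514 -.108 .09 78
```

```text
tcp_pos: [0.3847, 0.1434, 0.2313]
orientation: [-90.0, -0.0, 66.8]
force: [1.3, 0.7, -0.0]
finger_gap: 0.0851
tcp_pos: [0.5076, -0.0926, 0.1878]
orientation: [-89.7, -0.0, 78.2]
force: [-0.8, 0.8, -0.5]
finger_gap: 0.0857
t2.02 [ 0.5076 -0.0926  0.1878] [-89.7  -0.   78.2] F [-0.8  0.8 -0.5] M [0.03 0.06 0.07] gap0.0857 j [-18.  18. -14.  58.   0.  -7.]
mm [-13.8  97.7 -10. ] rot [-0.0059  0.003   0.0007]
```

```bash
python3 -m inch '[{"hand":1,"dx":-5,"dy":20,"dz":-3,"wx":0,"wy":0,"wz":0},{"hand":1,"dx":-5,"dy":30,"dz":-4,"wx":0,"wy":0,"wz":0},{"hand":1,"dx":-4,"dy":30,"dz":-3,"wx":0,"wy":0,"wz":0},{"hand":1,"dx":0,"dy":18,"dz":0,"wx":0,"wy":0,"wz":0},{"hand":1,"dx":0,"dy":0,"dz":0,"wx":0,"wy":0,"wz":0}]' 30 | tail -4
python3 go.py .514 -.108 .004 78
python3 - <<'E'
from rig import eyes
from h import *
c=eyes.capture("wrist");cv2.imwrite("pics/w1.png",c["image"]);np.savez("w1.npz",**c)
print(blobs(hue(c["image"],5,20,120,80),60))
E
```

```text
tcp_pos: [0.5143, -0.1077, 0.0906]
orientation: [-89.7, -0.0, 77.8]
force: [-1.0, -0.4, -0.4]
finger_gap: 0.0856
t2.43 [ 0.5143 -0.1077  0.0906] [-89.7  -0.   77.8] F [-1.  -0.4 -0.4] M [-0.01  0.04 -0.06] gap0.0856 j [-20.  24. -21.  45.  -0.  -8.]
mm [-0.5 86.6 -0.3] rot [-0.0058 -0.0034  0.0007]
[(3092, array([254.9,  24.6])), (874, array([255.8, 340. ]))]
```

View pics/w1.png

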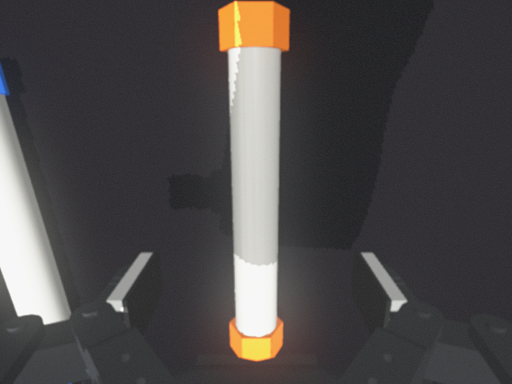

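The orange column runs vertically between the fingers, with nuts at (255,25) and (256,340), centred and aligned. I'll descend and grip.

```bash
python3 - <<'E'
from h import *
c=dict(np.load("w1.npz"));a=onz(c,(255,48),.02);b=onz(c,(256,322),.025);print("inner nut edges",a,b,np.linalg.norm(a-b),(a+b)/2)
E
python3 -m inch '[{"hand":1,"dx":0,"dy":20,"dz":0,"wx":-0.005,"wy":-0.003,"wz":0},{"hand":1,"dx":0,"dy":25,"dz":0,"wx":0,"wy":0,"wz":0},{"hand":1,"dx":0,"dy":20,"dz":0,"wx":0,"wy":0,"wz":0},{"hand":1,"dx":0,"dy":12,"dz":0,"wx":0,"wy":0,"wz":0},{"hand":1,"dx":0,"dy":6,"dz":0,"wx":0,"wy":0,"wz":0},{"hand":1,"dx":0,"dy":4,"dz":0,"wx":0,"wy":0,"wz":0},{"hand":1,"dx":0,"dy":0,"dz":0,"wx":0,"wy":0,"wz":0},{"hand":1,"dx":0,"dy":0,"dz":0,"wx":0,"wy":0,"wz":0}]' 40 | tail -4
python3 go.py .514 -.108 .004 78
```

```text
inner nut edges [ 0.41435484 -0.0860934   0.02      ] [ 0.60140303 -0.12605782  0.025     ] 0.19133525673256524 [ 0.50787894 -0.10607561  0.0225    ]
tcp_pos: [0.5178, -0.1088, 0.0075]
orientation: [-90.4, 0.0, 78.1]
force: [0.5, -0.1, -0.3]
finger_gap: 0.0853
t3.15 [ 0.5178 -0.1088  0.0075] [-90.4   0.   78.1] F [ 0.5 -0.1 -0.3] M [-0.03 -0.    0.  ] gap0.0853 j [-20.  30. -26.  33.   0.  -8.]
mm [0.  3.5 4. ] rot [ 0.0066  0.0023 -0.0002]
```

```bash
python3 -m inch '[{"hand":1,"dx":0,"dy":2,"dz":3,"wx":0.006,"wy":0,"wz":0},{"hand":1,"dx":0,"dy":1.5,"dz":2,"wx":0,"wy":0,"wz":0},{"hand":1,"dx":0,"dy":0,"dz":0,"wx":0,"wy":0,"wz":0}]' 40 | tail -4
python3 go.py .514 -.108 .004 78
python3 -m inch '[{"hand":0,"dx":0,"dy":0,"dz":0,"wx":0,"wy":0,"wz":0},{"hand":0,"dx":0,"dy":0,"dz":0,"wx":0,"wy":0,"wz":0},{"hand":0,"dx":0,"dy":0,"dz":0,"wx":0,"wy":0,"wz":0},{"hand":0,"dx":0,"dy":0,"dz":0,"wx":0,"wy":0,"wz":0},{"hand":0,"dx":0,"dy":0,"dz":0,"wx":0,"wy":0,"wz":0},{"hand":0,"dx":0,"dy":0,"dz":0,"wx":0,"wy":0,"wz":0},{"hand":0,"dx":0,"dy":0,"dz":0,"wx":0,"wy":0,"wz":0},{"hand":0,"dx":0,"dy":0,"dz":0,"wx":0,"wy":0,"wz":0}]' 40 | tail -4
python3 go.py .514 -.108 .004 78
```

```text
tcp_pos: [0.5116, -0.1075, 0.0029]
orientation: [-89.9, -0.0, 78.1]
force: [-0.1, 0.1, 0.4]
finger_gap: 0.0852
t3.40 [ 0.5116 -0.1075  0.0029] [-89.9  -0.   78.1] F [-0.1  0.1  0.4] M [ 0.05  0.   -0.05] gap0.0852 j [-20.  30. -27.  33.  -0.  -8.]
mm [-0.  -1.1 -2.4] rot [-0.0013  0.0025  0.    ]
tcp_pos: [0.5122, -0.1077, 0.003]
orientation: [-90.0, 0.0, 78.1]
force: [-0.8, 0.0, 4.3]
finger_gap: 0.0309
t4.07 [ 0.5122 -0.1077  0.003 ] [-90.    0.   78.1] F [-0.8  0.   4.3] M [0.05 0.31 0.04] gap0.0309 j [-20.  30. -27.  33.  -0.  -8.]
mm [ 0.1 -1.  -1.9] rot [-0.0008  0.0026 -0.0002]
```

```bash
python3 -m inch '[{"hand":0,"dx":0,"dy":-1,"dz":0,"wx":0,"wy":0,"wz":0},{"hand":0,"dx":0,"dy":-3,"dz":0,"wx":0,"wy":0,"wz":0},{"hand":0,"dx":0,"dy":-6,"dz":0,"wx":0,"wy":0,"wz":0},{"hand":0,"dx":0,"dy":-12,"dz":0,"wx":0,"wy":0,"wz":0},{"hand":0,"dx":0,"dy":-15,"dz":0,"wx":0,"wy":0,"wz":0},{"hand":0,"dx":0,"dy":-15,"dz":0,"wx":0,"wy":0,"wz":0},{"hand":0,"dx":0,"dy":-15,"dz":0,"wx":0,"wy":0,"wz":0},{"hand":0,"dx":0,"dy":-15,"dz":0,"wx":0,"wy":0,"wz":0},{"hand":0,"dx":0,"dy":-12,"dz":0,"wx":0,"wy":0,"wz":0},{"hand":0,"dx":0,"dy":-6,"dz":0,"wx":0,"wy":0,"wz":0},{"hand":0,"dx":0,"dy":0,"dz":0,"wx":0,"wy":0,"wz":0},{"hand":0,"dx":0,"dy":0,"dz":0,"wx":0,"wy":0,"wz":0}]' 60 | tail -4
python3 go.py .533 .185 .105 92.3
```

```text
tcp_pos: [0.5121, -0.1076, 0.1027]
orientation: [-89.9, 0.0, 78.2]
force: [0.5, -0.4, -3.7]
finger_gap: 0.0302
t5.07 [ 0.5121 -0.1076  0.1027] [-89.9   0.   78.2] F [ 0.5 -0.4 -3.7] M [ 0.01  0.03 -0.02] gap0.0302 j [-20.  23. -21.  47.  -0.  -8.]
mm [290.6  -2.3  39.6] rot [-9.000e-04 -2.469e-01  1.000e-04]
```

```bash
python3 -m inch '[{"hand":0,"dx":0,"dy":0,"dz":0,"wx":0,"wy":-0.04,"wz":0},{"hand":0,"dx":0,"dy":0,"dz":0,"wx":0,"wy":-0.06,"wz":0},{"hand":0,"dx":0,"dy":0,"dz":0,"wx":0,"wy":-0.06,"wz":0},{"hand":0,"dx":0,"dy":0,"dz":0,"wx":0,"wy":-0.05,"wz":0},{"hand":0,"dx":0,"dy":0,"dz":0,"wx":0,"wy":-0.035,"wz":0}]' 60 | tail -4
python3 -m inch '[{"hand":0,"dx":10,"dy":0,"dz":-2,"wx":0,"wy":0,"wz":0},{"hand":0,"dx":20,"dy":0,"dz":-3,"wx":0,"wy":0,"wz":0},{"hand":0,"dx":30,"dy":0,"dz":-3,"wx":0,"wy":0,"wz":0},{"hand":0,"dx":30,"dy":0,"dz":-3,"wx":0,"wy":0,"wz":0},{"hand":0,"dx":30,"dy":0,"dz":-3,"wx":0,"wy":0,"wz":0},{"hand":0,"dx":30,"dy":0,"dz":-3,"wx":0,"wy":0,"wz":0},{"hand":0,"dx":30,"dy":0,"dz":-3,"wx":0,"wy":0,"wz":0},{"hand":0,"dx":30,"dy":0,"dz":-3,"wx":0,"wy":0,"wz":0},{"hand":0,"dx":30,"dy":0,"dz":-3,"wx":0,"wy":0,"wz":0},{"hand":0,"dx":25,"dy":0,"dz":-3,"wx":0,"wy":0,"wz":0},{"hand":0,"dx":17,"dy":0,"dz":-2,"wx":0,"wy":0,"wz":0},{"hand":0,"dx":9,"dy":0,"dz":-2,"wx":0,"wy":0,"wz":0}]' 60 | tail -4
python3 -m inch '[{"hand":0,"dx":0,"dy":0,"dz":0,"wx":0,"wy":0,"wz":0},{"hand":0,"dx":0,"dy":0,"dz":0,"wx":0,"wy":0,"wz":0}]' | tail -4
python3 go.py .533 .185 .065 92.3
python3 - <<'E'
from rig import eyes
from h import *
o=[]
for n in("top","wrist"):
    c=eyes.capture(n);cv2.imwrite(f"pics/{n}2.png",c["image"]);np.savez(f"{n}2.npz",**c);o.append(c["image"])
v=np.zeros((600,800,3),np.uint8)
v[:,:400]=cv2.resize(o[0][135:255,160:240],(400,600),interpolation=cv2.INTER_CUBIC);v[:300,400:]=cv2.resize(o[1],(400,300));cv2.imwrite("pics/v2.png",v)
E
```

```text
tcp_pos: [0.5114, -0.1073, 0.1016]
orientation: [-89.8, -0.1, 92.3]
force: [-0.8, 0.2, -2.0]
finger_gap: 0.0302
tcp_pos: [0.5331, 0.1871, 0.1019]
orientation: [-89.9, -0.0, 92.3]
force: [-0.2, 0.1, -3.3]
finger_gap: 0.0298
tcp_pos: [0.5335, 0.1843, 0.1022]
orientation: [-89.9, 0.0, 92.2]
force: [0.6, -0.3, -2.8]
finger_gap: 0.0301
t6.65 [0.5335 0.1843 0.1022] [-89.9   0.   92.2] F [ 0.6 -0.3 -2.8] M [-0.04 -0.01 -0.02] gap0.0301 j [ 12.  27. -14.  49.  -0.   9.]
mm [ 0.7 37.2  0.4] rot [-0.0021 -0.0016 -0.0003]
```

View pics/v2.png

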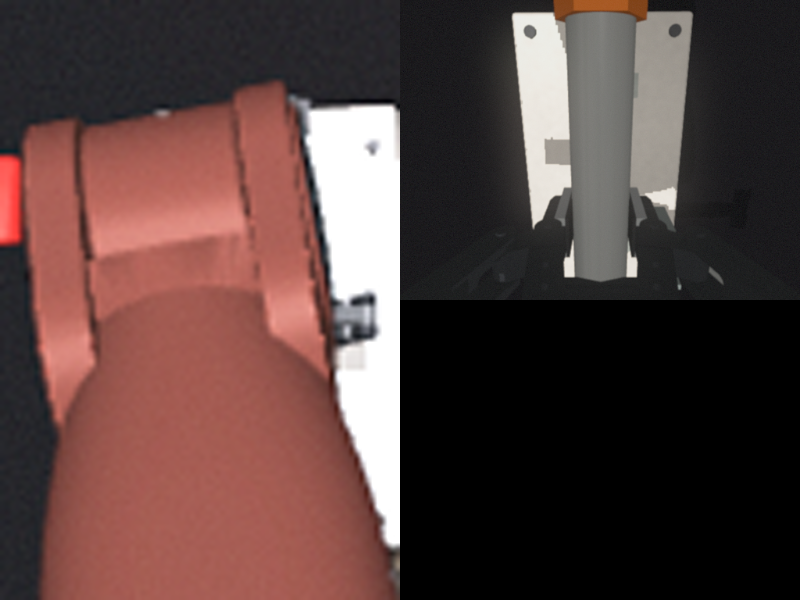

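Run:
```python
from h import *
c=dict(np.load("wrist2.npz"))
for p in((166.4,39.7),(352,48.6)):print(np.round(onz(c,p,.012),4))
i=c["image"]; o=cv2.resize(i[0:300,120:380],None,fx=2,fy=2,interpolation=cv2.INTER_CUBIC)
o=np.clip(o.astype(float)*1.0,0,255).astype(np.uint8)
g=cv2.createCLAHE(3,(8,8)).apply(cv2.cvtColor(o,cv2.COLOR_BGR2GRAY));cv2.imwrite("pics/w2c.png",g)
```

```text
[0.4268 0.1221 0.012 ]
[0.4276 0.2432 0.012 ]
```

View pics/w2c.png

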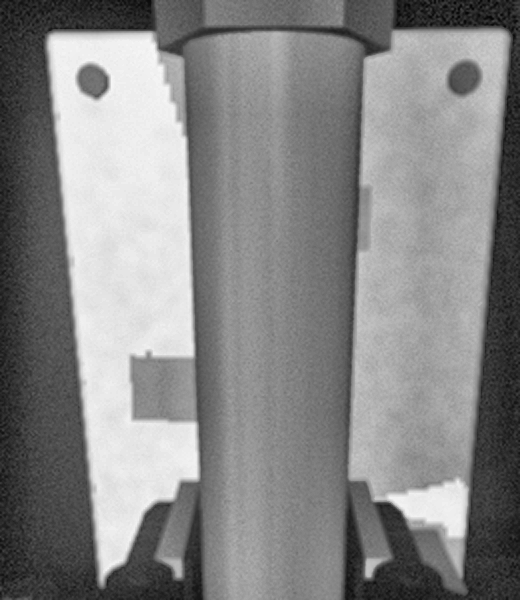

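Run:
```python
from h import *
c=dict(np.load("wrist2.npz"))
for p in((305,94),(305,125)):print([np.round(onz(c,p,z),4).tolist() for z in(.0546,.03)])
# tube edges at mid rows, plane z=.116
for r in (100,200): print(np.round(onz(c,(120+188/2 if r==100 else 120+199/2,r),.116),4),np.round(onz(c,(120+358/2 if r==100 else 120+350/2,r),.116),4))
```

```text
[[0.4571, 0.2088, 0.0546], [0.4571, 0.2122, 0.03]]
[[0.474, 0.2101, 0.0546], [0.4762, 0.2138, 0.03]]
[0.4606 0.1659 0.116 ] [0.4594 0.198  0.116 ]
[0.5003 0.1681 0.116 ] [0.4992 0.1993 0.116 ]
```

```bash
python3 -m inch '[{"hand":0,"dx":1,"dy":4,"dz":0,"wx":0,"wy":0,"wz":0},{"hand":0,"dx":0.7,"dy":8,"dz":0,"wx":0,"wy":0,"wz":0},{"hand":0,"dx":0,"dy":10,"dz":0,"wx":0,"wy":0,"wz":0},{"hand":0,"dx":0,"dy":10,"dz":0,"wx":0,"wy":0,"wz":0},{"hand":0,"dx":0,"dy":10,"dz":0,"wx":0,"wy":0,"wz":0},{"hand":0,"dx":0,"dy":6,"dz":0,"wx":0,"wy":0,"wz":0},{"hand":0,"dx":0,"dy":4,"dz":0,"wx":0,"wy":0,"wz":0},{"hand":0,"dx":0,"dy":2,"dz":0,"wx":0,"wy":0,"wz":0},{"hand":0,"dx":0,"dy":0,"dz":0,"wx":0,"wy":0,"wz":0},{"hand":0,"dx":0,"dy":0,"dz":0,"wx":0,"wy":0,"wz":0},{"hand":0,"dx":0,"dy":0,"dz":0,"wx":0,"wy":0,"wz":0}]' 60 | tail -4
python3 go.py .533 .186 .0416 92.3
```

```text
tcp_pos: [0.5343, 0.1862, 0.0493]
orientation: [-90.0, -0.0, 92.2]
force: [0.7, -0.3, -2.5]
finger_gap: 0.0304
t7.67 [0.5343 0.1862 0.0493] [-90.   -0.   92.2] F [ 0.7 -0.3 -2.5] M [ 0.04 -0.03 -0.04] gap0.0304 j [ 12.  30. -17.  42.   0.  10.]
mm [-0.2  7.7  1.3] rot [-0.0001 -0.0019  0.0003]
```

```bash
python3 -m inch '[{"hand":0,"dx":0,"dy":2,"dz":0,"wx":0,"wy":0,"wz":0},{"hand":0,"dx":0,"dy":2,"dz":0,"wx":0,"wy":0,"wz":0},{"hand":0,"dx":0,"dy":0,"dz":0,"wx":0,"wy":0,"wz":0},{"hand":0,"dx":0,"dy":0,"dz":0,"wx":0,"wy":0,"wz":0}]' 60 | sed -n '2p;4p'
python3 -m inch '[{"hand":0,"dx":0,"dy":1,"dz":0,"wx":0,"wy":0,"wz":0},{"hand":0,"dx":0,"dy":0,"dz":0,"wx":0,"wy":0,"wz":0},{"hand":0,"dx":0,"dy":0,"dz":0,"wx":0,"wy":0,"wz":0}]' 60 | sed -n '2p;4p'
python3 -m inch '[{"hand":0,"dx":0,"dy":0.7,"dz":0,"wx":0,"wy":0,"wz":0},{"hand":0,"dx":0,"dy":0,"dz":0,"wx":0,"wy":0,"wz":0},{"hand":0,"dx":0,"dy":0,"dz":0,"wx":0,"wy":0,"wz":0}]' 60 | sed -n '2p;4p'
python3 go.py .533 .186 .0416 92.3
```

```text
tcp_pos: [0.5338, 0.1861, 0.0447]
force: [-0.0, -0.2, -3.1]
tcp_pos: [0.5339, 0.1861, 0.0438]
force: [-0.2, -0.3, -3.1]
tcp_pos: [0.5339, 0.1861, 0.0431]
force: [0.6, -0.2, -3.7]
t8.50 [0.5339 0.1861 0.0431] [-89.9  -0.   92.2] F [ 0.6 -0.2 -3.7] M [-0.05  0.02  0.04] gap0.0301 j [ 12.  31. -18.  42.   0.  10.]
mm [-0.1  1.5  0.9] rot [-0.0011 -0.002   0.0002]
```

```bash
python3 -m inch '[{"hand":0,"dx":0,"dy":0.7,"dz":0,"wx":0,"wy":0,"wz":0},{"hand":0,"dx":0,"dy":0,"dz":0,"wx":0,"wy":0,"wz":0},{"hand":0,"dx":0,"dy":0,"dz":0,"wx":0,"wy":0,"wz":0}]' 60 | sed -n '2p;4p'
python3 -m inch '[{"hand":0,"dx":0,"dy":0.6,"dz":0,"wx":0,"wy":0,"wz":0},{"hand":0,"dx":0,"dy":0,"dz":0,"wx":0,"wy":0,"wz":0},{"hand":0,"dx":0,"dy":0,"dz":0,"wx":0,"wy":0,"wz":0}]' 60 | sed -n '2p;4p'
python3 go.py .533 .186 .0416 92.3
```

```text
tcp_pos: [0.5339, 0.1861, 0.0424]
force: [0.4, -0.4, -2.2]
tcp_pos: [0.534, 0.1862, 0.042]
force: [-0.4, 0.2, -0.7]
t9.00 [0.534  0.1862 0.042 ] [-90.   -0.   92.2] F [-0.4  0.2 -0.7] M [-0.02  0.08  0.19] gap0.0300 j [ 12.  31. -18.  41.   0.  10.]
mm [-0.2  0.4  1. ] rot [-0.0007 -0.0017  0.0003]
```

```bash
python3 -m inch '[{"hand":0,"dx":0,"dy":0.3,"dz":0,"wx":0,"wy":-0.004,"wz":0},{"hand":0,"dx":0,"dy":0,"dz":0,"wx":0,"wy":0,"wz":0},{"hand":0,"dx":0,"dy":0,"dz":0,"wx":0,"wy":0,"wz":0}]' 60 | sed -n '2p;4p'
python3 go.py
python3 -m inch '[{"hand":0,"dx":0,"dy":0.4,"dz":0,"wx":0,"wy":-0.004,"wz":0},{"hand":0,"dx":0,"dy":0,"dz":0,"wx":0,"wy":0,"wz":0},{"hand":0,"dx":0,"dy":0,"dz":0,"wx":0,"wy":0,"wz":0}]' 60 | sed -n '2p;4p'
python3 go.py .533 .186 .0416 92.3
```

```text
tcp_pos: [0.5341, 0.1861, 0.0417]
force: [-0.6, -0.7, 1.6]
t9.25 [0.5341 0.1861 0.0417] [-90.   -0.   92.4] F [-0.6 -0.7  1.6] M [-0.14  0.18  0.2 ] gap0.0304 j [ 12.  31. -18.  41.   0.   9.]
tcp_pos: [0.5341, 0.1861, 0.0416]
force: [-2.4, -1.7, 7.0]
t9.50 [0.5341 0.1861 0.0416] [-90.   -0.   92.6] F [-2.4 -1.7  7. ] M [-0.21  0.38 -0.03] gap0.0304 j [ 12.  31. -18.  41.   0.   9.]
mm [-0.   0.   1.1] rot [-0.0004  0.0059  0.0001]
```

```bash
python3 -m inch '[{"hand":0,"dx":-0.2,"dy":-0.3,"dz":0,"wx":0,"wy":0,"wz":0},{"hand":0,"dx":0,"dy":0,"dz":0,"wx":0,"wy":0,"wz":0},{"hand":0.45,"dx":0,"dy":0,"dz":0,"wx":0,"wy":0,"wz":0},{"hand":0.6,"dx":0,"dy":0,"dz":0,"wx":0,"wy":0,"wz":0},{"hand":0.6,"dx":0,"dy":0,"dz":0,"wx":0,"wy":0,"wz":0},{"hand":0.6,"dx":0,"dy":0,"dz":0,"wx":0,"wy":0,"wz":0},{"hand":0.6,"dx":0,"dy":0,"dz":0,"wx":0,"wy":0,"wz":0}]' 20 | sed -n '2,5p'
python3 go.py .533 .186 .0416 92.3
python3 -m inch '[{"hand":0,"dx":0,"dy":0,"dz":0,"wx":0,"wy":0,"wz":0},{"hand":0,"dx":0,"dy":0,"dz":0,"wx":0,"wy":0,"wz":0},{"hand":0,"dx":0,"dy":0,"dz":0,"wx":0,"wy":0,"wz":0},{"hand":0,"dx":0,"dy":0,"dz":0,"wx":0,"wy":0,"wz":0},{"hand":0,"dx":0,"dy":0,"dz":0,"wx":0,"wy":0,"wz":0},{"hand":0,"dx":0,"dy":0,"dz":0,"wx":0,"wy":0,"wz":0}]' 25 | sed -n '2,5p'
python3 go.py .533 .186 .0416 92.3
```

```text
tcp_pos: [0.5339, 0.186, 0.0413]
orientation: [-89.9, -0.0, 92.6]
force: [0.6, 0.2, 0.7]
finger_gap: 0.0513
t10.08 [0.5339 0.186  0.0413] [-89.9  -0.   92.6] F [0.6 0.2 0.7] M [ 0.05 -0.03  0.05] gap0.0513 j [ 12.  31. -18.  41.   0.   9.]
mm [ 0.1 -0.3  0.9] rot [-0.0011  0.006   0.0002]
tcp_pos: [0.5339, 0.186, 0.0415]
orientation: [-89.9, -0.0, 92.6]
force: [-1.5, 1.0, 1.4]
finger_gap: 0.0311
t10.58 [0.5339 0.186  0.0415] [-89.9  -0.   92.6] F [-1.5  1.   1.4] M [ 0.17  0.17 -0.04] gap0.0311 j [ 12.  31. -18.  41.   0.   9.]
mm [ 0.  -0.1  0.9] rot [-0.0009  0.0061  0.0004]
```

```bash
python3 -m inch '[{"hand":0,"dx":0,"dy":0,"dz":-0.5,"wx":0,"wy":0,"wz":0},{"hand":0,"dx":0,"dy":0,"dz":-0.5,"wx":0,"wy":0,"wz":0},{"hand":0,"dx":0,"dy":0,"dz":-0.5,"wx":0,"wy":0,"wz":0},{"hand":0,"dx":0,"dy":0,"dz":-0.5,"wx":0,"wy":0,"wz":0}]' | sed -n '2p;4p'
python3 -m inch '[{"hand":0,"dx":0,"dy":0,"dz":-0.5,"wx":0,"wy":0,"wz":0},{"hand":0,"dx":0,"dy":0,"dz":-0.5,"wx":0,"wy":0,"wz":0},{"hand":0,"dx":0,"dy":0,"dz":-0.5,"wx":0,"wy":0,"wz":0},{"hand":0,"dx":0,"dy":0,"dz":-0.5,"wx":0,"wy":0,"wz":0}]' | sed -n '2p;4p'
python3 -m inch '[{"hand":0,"dx":0,"dy":0,"dz":-0.5,"wx":0,"wy":0,"wz":0},{"hand":0,"dx":0,"dy":0,"dz":-0.5,"wx":0,"wy":0,"wz":0},{"hand":0,"dx":0,"dy":0,"dz":0,"wx":0,"wy":0,"wz":0}]' | sed -n '2p;4p'
python3 go.py
```

```text
tcp_pos: [0.5341, 0.186, 0.0414]
force: [-9.5, -0.5, 11.0]
tcp_pos: [0.5355, 0.1861, 0.0414]
force: [-10.3, 0.4, 11.6]
tcp_pos: [0.5367, 0.1862, 0.0414]
force: [-9.0, 0.2, 11.8]
t11.50 [0.5367 0.1862 0.0414] [-89.7  -0.   92.7] F [-9.   0.2 11.8] M [ 0.07  1.86 -0.06] gap0.0313 j [ 12.  31. -17.  42.   0.   9.]
```

```bash
python3 -m inch '[{"hand":0,"dx":0,"dy":-0.4,"dz":0,"wx":0,"wy":0,"wz":0},{"hand":0,"dx":0,"dy":0,"dz":0,"wx":0,"wy":0,"wz":0}]' | sed -n '2p;4p'
python3 -m inch '[{"hand":0,"dx":0,"dy":-0.3,"dz":0,"wx":0,"wy":0,"wz":0},{"hand":0,"dx":0,"dy":0,"dz":0,"wx":0,"wy":0,"wz":0}]' | sed -n '2p;4p'
python3 go.py
python3 -m inch '[{"hand":0,"dx":0,"dy":0,"dz":-0.5,"wx":0,"wy":0,"wz":0},{"hand":0,"dx":0,"dy":0,"dz":-0.5,"wx":0,"wy":0,"wz":0},{"hand":0,"dx":0,"dy":0,"dz":0,"wx":0,"wy":0,"wz":0}]' | sed -n '2p;4p'
python3 go.py
```

```text
tcp_pos: [0.5384, 0.1862, 0.0416]
force: [-1.0, 0.4, -2.3]
tcp_pos: [0.5391, 0.186, 0.0419]
force: [0.0, -0.2, -2.2]
t11.83 [0.5391 0.186  0.0419] [-89.9   0.   92.6] F [ 0.  -0.2 -2.2] M [-0.01  0.   -0.01] gap0.0311 j [ 12.  31. -17.  42.   0.   9.]
tcp_pos: [0.5401, 0.1862, 0.042]
force: [1.1, -0.1, -3.4]
t12.08 [0.5401 0.1862 0.042 ] [-90.   -0.   92.6] F [ 1.1 -0.1 -3.4] M [ 0.01  0.01 -0.07] gap0.0312 j [ 12.  31. -17.  42.   0.   9.]
```

```bash
python3 -m inch '[{"hand":0,"dx":0,"dy":0,"dz":-0.5,"wx":0,"wy":0,"wz":0},{"hand":0,"dx":0,"dy":0,"dz":-0.5,"wx":0,"wy":0,"wz":0},{"hand":0,"dx":0,"dy":0,"dz":-0.5,"wx":0,"wy":0,"wz":0},{"hand":0,"dx":0,"dy":0,"dz":0,"wx":0,"wy":0,"wz":0}]' | sed -n '2p;4p'
python3 -m inch '[{"hand":0,"dx":0,"dy":0,"dz":-0.4,"wx":0,"wy":0,"wz":0},{"hand":0,"dx":0,"dy":0,"dz":-0.4,"wx":0,"wy":0,"wz":0},{"hand":0,"dx":0,"dy":0,"dz":0,"wx":0,"wy":0,"wz":0}]' | sed -n '2p;4p'
python3 -m inch '[{"hand":0,"dx":0,"dy":0,"dz":-0.4,"wx":0,"wy":0,"wz":0},{"hand":0,"dx":0,"dy":0,"dz":-0.4,"wx":0,"wy":0,"wz":0},{"hand":0,"dx":0,"dy":0,"dz":0,"wx":0,"wy":0,"wz":0}]' | sed -n '2p;4p'
python3 go.py
```

```text
tcp_pos: [0.5416, 0.1863, 0.0421]
force: [-0.4, -0.7, -3.7]
tcp_pos: [0.5423, 0.1864, 0.0422]
force: [-0.1, 0.4, -3.6]
tcp_pos: [0.5425, 0.1863, 0.0419]
force: [-2.0, -0.9, -2.4]
t12.92 [0.5425 0.1863 0.0419] [-89.9  -0.   92.6] F [-2.  -0.9 -2.4] M [-0.01  0.41  0.01] gap0.0308 j [ 12.  32. -16.  42.   0.   9.]
```

```bash
python3 -m inch '[{"hand":0,"dx":0,"dy":0.2,"dz":-0.2,"wx":0,"wy":0,"wz":0},{"hand":0,"dx":0,"dy":0,"dz":0,"wx":0,"wy":0,"wz":0}]' | sed -n '2p;4p'
python3 -m inch '[{"hand":0,"dx":0,"dy":0,"dz":-0.2,"wx":0,"wy":0,"wz":0},{"hand":0,"dx":0,"dy":0,"dz":0,"wx":0,"wy":0,"wz":0}]' | sed -n '2p;4p'
python3 go.py
```

```text
tcp_pos: [0.5425, 0.1864, 0.0418]
force: [-3.8, 0.6, -0.8]
tcp_pos: [0.5426, 0.1864, 0.0418]
force: [-5.0, 0.9, -0.1]
t13.25 [0.5426 0.1864 0.0418] [-89.9  -0.   92.7] F [-5.   0.9 -0.1] M [ 0.09  1.08 -0.07] gap0.0312 j [ 12.  32. -16.  42.   0.   9.]
```

```bash
python3 -m inch '[{"hand":0,"dx":0,"dy":0,"dz":-0.2,"wx":0,"wy":0,"wz":0},{"hand":0,"dx":0,"dy":0,"dz":0,"wx":0,"wy":0,"wz":0},{"hand":0,"dx":0,"dy":0,"dz":0,"wx":0,"wy":0,"wz":0},{"hand":0,"dx":0,"dy":0,"dz":0,"wx":0,"wy":0,"wz":0},{"hand":0,"dx":0,"dy":0,"dz":0,"wx":0,"wy":0,"wz":0}]' | sed -n '2p;4p'
python3 go.py
```

```text
tcp_pos: [0.5425, 0.1864, 0.0418]
force: [-6.9, -0.1, 0.6]
t13.67 [0.5425 0.1864 0.0418] [-89.8  -0.   92.7] F [-6.9 -0.1  0.6] M [-0.01  1.19 -0.07] gap0.0313 j [ 12.  32. -16.  42.   0.   9.]
```

```bash
python3 -m inch '[{"hand":0.42,"dx":0,"dy":0,"dz":0,"wx":0,"wy":0,"wz":0},{"hand":0.5,"dx":0,"dy":0,"dz":0,"wx":0,"wy":0,"wz":0},{"hand":0.7,"dx":0,"dy":0,"dz":0,"wx":0,"wy":0,"wz":0},{"hand":0.7,"dx":0,"dy":0,"dz":0,"wx":0,"wy":0,"wz":0},{"hand":0.7,"dx":0,"dy":0,"dz":0,"wx":0,"wy":0,"wz":0},{"hand":0.7,"dx":0,"dy":0,"dz":0,"wx":0,"wy":0,"wz":0}]' | sed -n '2p;4,5p'
python3 -m inch '[{"hand":0.7,"dx":0,"dy":-5,"dz":0,"wx":0,"wy":0,"wz":0},{"hand":0.7,"dx":0,"dy":-15,"dz":0,"wx":0,"wy":0,"wz":0},{"hand":0.7,"dx":0,"dy":-25,"dz":0,"wx":0,"wy":0,"wz":0},{"hand":0.7,"dx":0,"dy":-30,"dz":0,"wx":0,"wy":0,"wz":0},{"hand":0,"dx":0,"dy":-30,"dz":0,"wx":0,"wy":0,"wz":0},{"hand":0,"dx":0,"dy":-30,"dz":0,"wx":0,"wy":0,"wz":0},{"hand":0,"dx":0,"dy":-30,"dz":0,"wx":0,"wy":0,"wz":0},{"hand":0,"dx":0,"dy":-30,"dz":0,"wx":0,"wy":0,"wz":0},{"hand":0,"dx":0,"dy":-20,"dz":0,"wx":0,"wy":0,"wz":0},{"hand":0,"dx":0,"dy":0,"dz":0,"wx":0,"wy":0,"wz":0}]' | sed -n '2p;4,5p'
python3 go.py .598 .375 .26 92.3
python3 - <<'E'
from rig import eyes
from h import *
c=eyes.capture("wrist");cv2.imwrite("pics/w3.png",c["image"]);np.savez("w3.npz",**c)
d=eyes.capture("scene");np.savez("scene3.npz",**d)
v=np.zeros((600,640,3),np.uint8);v[:300,:400]=cv2.resize(c["image"],(400,300));v[300:,:]=cv2.resize(d["image"][130:250,200:456],(640,300),interpolation=cv2.INTER_CUBIC);cv2.imwrite("pics/v3.png",v)
E
```

```text
tcp_pos: [0.5439, 0.1864, 0.042]
force: [0.4, -0.3, 0.3]
finger_gap: 0.0599
tcp_pos: [0.5458, 0.1868, 0.262]
force: [1.1, -0.4, 0.5]
finger_gap: 0.0001
t15.00 [0.5458 0.1868 0.262 ] [-90.4  -0.1  92.6] F [ 1.1 -0.4  0.5] M [ 0.01 -0.    0.  ] gap0.0001 j [12. 21.  3. 71.  0.  9.]
mm [185.6   2.7 -60.8] rot [0.0064 0.0061 0.0014]
```

View pics/v3.png

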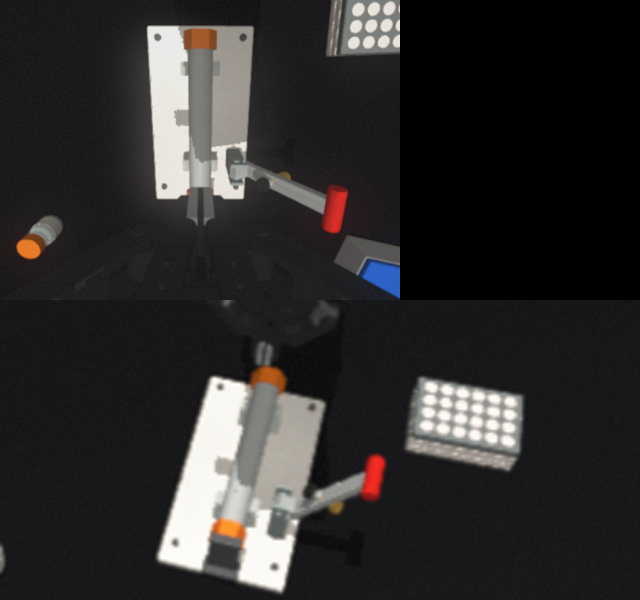

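The column lies in both V-plates with its end at the stop. The wrist part shows the handle at about (335,208) in the picture. Next: refine the handle position and go to its +y side.

```bash
python3 - <<'E'
from h import *
c=dict(np.load("w3.npz"));d=dict(np.load("scene3.npz"))
r=lambda i:blobs(hue(i,0,4,130,70)|hue(i,176,180,130,70),40)
a,b=r(c["image"]),r(d["image"]);print(a,b)
print(tri(c,max(a,key=lambda q:q[0])[1],d,max(b,key=lambda q:q[0])[1]))
E
python3 -m inch '[{"hand":0,"dx":8,"dy":-3,"dz":-3,"wx":0,"wy":0,"wz":0},{"hand":0,"dx":20,"dy":0,"dz":-7,"wx":0,"wy":0,"wz":0},{"hand":0,"dx":25,"dy":0,"dz":-8,"wx":0,"wy":0,"wz":0},{"hand":0,"dx":25,"dy":0,"dz":-8,"wx":0,"wy":0,"wz":0},{"hand":0,"dx":25,"dy":0,"dz":-8,"wx":0,"wy":0,"wz":0},{"hand":0,"dx":25,"dy":0,"dz":-8,"wx":0,"wy":0,"wz":0},{"hand":0,"dx":25,"dy":0,"dz":-8,"wx":0,"wy":0,"wz":0},{"hand":0,"dx":20,"dy":0,"dz":-7,"wx":0,"wy":0,"wz":0},{"hand":0,"dx":10,"dy":0,"dz":-3,"wx":0,"wy":0,"wz":0},{"hand":0,"dx":0,"dy":0,"dz":0,"wx":0,"wy":0,"wz":0}]' | sed -n '2p;4,5p'
python3 go.py .598 .375 .17 92.3
```

```text
[(1533, array([428.1, 267. ]))] [(40, array([306.1,   5.4])), (73, array([321.4,   3.7])), (63, array([357.7,   6.7])), (110, array([335.9,  29. ])), (51, array([311.9,  28. ])), (43, array([335.9,  39. ])), (47, array([323. ,  44.7])), (53, array([280.4,  48.7])), (81, array([307.8,  50.9])), (64, array([335.5,  51.4])), (169, array([289.1,  67.9])), (62, array([275. ,  71.6])), (115, array([314.9,  96.9])), (134, array([348.9, 200.5]))]
(array([0.44911455, 0.12890299, 0.45130263]), np.float64(0.049775293800221554))
tcp_pos: [0.5946, 0.3745, 0.2575]
force: [0.7, 0.2, -1.0]
finger_gap: 0.0002
t15.93 [0.5946 0.3745 0.2575] [-89.8   0.   92.8] F [ 0.7  0.2 -1. ] M [ 0.02  0.   -0.02] gap0.0002 j [26. 38. 28. 81.  0. 23.]
mm [ 0.4 87.5 -3.7] rot [-0.0037  0.0083 -0.0003]
```

```bash
python3 - <<'E'
from h import *
c=dict(np.load("w3.npz"));d=dict(np.load("scene3.npz"));t=dict(np.load("top0.npz"))
print(tri(c,(428.1,267),d,(348.9,200.5)),tri(c,(428.1,267),t,(160.3,174.5)))
E
python3 -m inch '[{"hand":0,"dx":0,"dy":10,"dz":-2,"wx":0,"wy":0.004,"wz":0},{"hand":0,"dx":0,"dy":20,"dz":-2,"wx":0,"wy":0.004,"wz":0},{"hand":0,"dx":0,"dy":25,"dz":0,"wx":0,"wy":0,"wz":0},{"hand":0,"dx":0,"dy":20,"dz":0,"wx":0,"wy":0,"wz":0},{"hand":0,"dx":0,"dy":10,"dz":0,"wx":0,"wy":0,"wz":0},{"hand":0,"dx":0,"dy":0,"dz":0,"wx":0,"wy":0,"wz":0}]' | sed -n '2p;4,5p'
python3 go.py .598 .365 .17 92.3
```

```text
(array([0.59598519, 0.32558407, 0.17489399]), np.float64(0.0008966076733515062)) (array([0.60007243, 0.32931404, 0.16854099]), np.float64(0.0018928414582928782))
tcp_pos: [0.5976, 0.3705, 0.1716]
force: [-0.8, -0.5, -0.3]
finger_gap: -0.0
t16.43 [0.5976 0.3705 0.1716] [-89.7   0.1  92.1] F [-0.8 -0.5 -0.3] M [-0.    0.04 -0.01] gap-0.0000 j [26. 39. 18. 70.  0. 24.]
mm [-5.5  1.6 -0.2] rot [-0.0058 -0.0029 -0.002 ]
```

```bash
python3 -m inch '[{"hand":0,"dx":-5,"dy":0,"dz":0,"wx":0,"wy":0,"wz":0},{"hand":0,"dx":-6,"dy":0,"dz":0,"wx":0,"wy":0,"wz":0},{"hand":0,"dx":-5,"dy":0,"dz":0,"wx":0,"wy":0,"wz":0}]' 60| sed -n '2p;4p'
python3 -m inch '[{"hand":0,"dx":-4,"dy":-1,"dz":0,"wx":0,"wy":0,"wz":0},{"hand":0,"dx":-4,"dy":-1,"dz":0,"wx":0,"wy":0,"wz":0}]' | sed -n '2p;4p'
python3 -m inch '[{"hand":0,"dx":-4,"dy":-2,"dz":0,"wx":0,"wy":0,"wz":0},{"hand":0,"dx":-4,"dy":-2,"dz":0,"wx":0,"wy":0,"wz":0}]' | sed -n '2p;4p'
python3 -m inch '[{"hand":0,"dx":-4,"dy":-3,"dz":0,"wx":0,"wy":0,"wz":0},{"hand":0,"dx":-4,"dy":-3,"dz":0,"wx":0,"wy":0,"wz":0}]' | sed -n '2p;4p'
python3 go.py
```

```text
tcp_pos: [0.6007, 0.3556, 0.1764]
force: [0.6, -0.2, 0.1]
tcp_pos: [0.6006, 0.3475, 0.1779]
force: [0.6, 0.0, -0.0]
tcp_pos: [0.6006, 0.3398, 0.1814]
force: [-0.9, -0.8, 0.3]
tcp_pos: [0.6008, 0.3318, 0.1873]
force: [-0.7, 0.7, -0.6]
t17.18 [0.6008 0.3318 0.1873] [-90.   -0.   92.2] F [-0.7  0.7 -0.6] M [-0.08 -0.05 -0.  ] gap-0.0001 j [23. 36. 16. 70.  0. 21.]
```

```bash
python3 -m inch '[{"hand":0,"dx":8,"dy":0,"dz":0,"wx":0,"wy":0,"wz":0},{"hand":0,"dx":12,"dy":0,"dz":0,"wx":0,"wy":0,"wz":0},{"hand":0,"dx":4,"dy":8,"dz":0,"wx":0,"wy":0,"wz":0},{"hand":0,"dx":0,"dy":11,"dz":0,"wx":0,"wy":0,"wz":0},{"hand":0,"dx":0,"dy":0,"dz":0,"wx":0,"wy":0,"wz":0}]' | sed -n '2p;4p'
python3 -m inch '[{"hand":0,"dx":-4,"dy":0,"dz":0,"wx":0,"wy":0,"wz":0},{"hand":0,"dx":-4,"dy":0,"dz":0,"wx":0,"wy":0,"wz":0}]' | sed -n '2p;4p'
python3 -m inch '[{"hand":0,"dx":-3,"dy":0,"dz":0,"wx":0,"wy":0,"wz":0},{"hand":0,"dx":-3,"dy":0,"dz":0,"wx":0,"wy":0,"wz":0}]' | sed -n '2p;4p'
python3 -m inch '[{"hand":0,"dx":-3,"dy":0,"dz":0,"wx":0,"wy":0,"wz":0},{"hand":0,"dx":-3,"dy":0,"dz":0,"wx":0,"wy":0,"wz":0}]' | sed -n '2p;4p'
python3 go.py
```

```text
tcp_pos: [0.5982, 0.3564, 0.1644]
force: [-0.8, -0.5, 0.0]
tcp_pos: [0.5998, 0.3478, 0.1673]
force: [-0.3, 0.1, -0.1]
tcp_pos: [0.6003, 0.3441, 0.1693]
force: [-5.9, 15.0, 11.3]
tcp_pos: [0.6006, 0.3411, 0.1715]
force: [-9.9, 24.1, 23.0]
t18.10 [0.6006 0.3411 0.1715] [-90.1  -0.6  92.3] F [-9.9 24.1 23. ] M [ 4.97  2.24 -0.12] gap0.0002 j [23. 37. 14. 67.  1. 21.]
```

```bash
python3 -m inch '[{"hand":0,"dx":4,"dy":0,"dz":0,"wx":0,"wy":0,"wz":0},{"hand":0,"dx":8,"dy":0,"dz":0,"wx":0,"wy":0,"wz":0},{"hand":0,"dx":4,"dy":8,"dz":0,"wx":0,"wy":0,"wz":0},{"hand":0,"dx":0,"dy":10,"dz":0,"wx":0,"wy":0,"wz":0},{"hand":0,"dx":0,"dy":0,"dz":0,"wx":0,"wy":0,"wz":0},{"hand":0,"dx":0,"dy":0,"dz":0,"wx":0,"wy":0,"wz":0}]' | sed -n '2p;4p'
python3 go.py
python3 - <<'E'
from rig import eyes
from h import *
c=eyes.capture("wrist");np.savez("w4.npz",**c);d=eyes.capture("scene");np.savez("scene4.npz",**d);t=eyes.capture("top")
r=lambda i:[q for q in blobs(hue(i,0,4,130,70)|hue(i,176,180,130,70),40)]
print("s",r(d["image"])[-2:],"t",r(t["image"]),"w",r(c["image"]))
v=np.zeros((600,800,3),np.uint8);v[:300,:400]=cv2.resize(c["image"],(400,300));v[:300,400:]=cv2.resize(t["image"][130:220,130:250],(400,300),interpolation=cv2.INTER_CUBIC);v[300:,:400]=cv2.resize(d["image"][150:240,290:410],(400,300),interpolation=cv2.INTER_CUBIC);cv2.imwrite("pics/v4.png",v)
E
```

```text
tcp_pos: [0.5992, 0.3513, 0.1481]
force: [-0.4, 0.0, -0.1]
t18.60 [0.5992 0.3513 0.1481] [-89.8   0.1  92.2] F [-0.4  0.  -0.1] M [ 0.03 -0.04  0.02] gap-0.0002 j [24. 38. 14. 66.  0. 22.]
s [(40, array([382.7, 145.5])), (57, array([346.1, 204.2]))] t [(53, array([162.2, 179.6]))] w [(3060, array([175.2, 259.2]))]
```

View pics/v4.png

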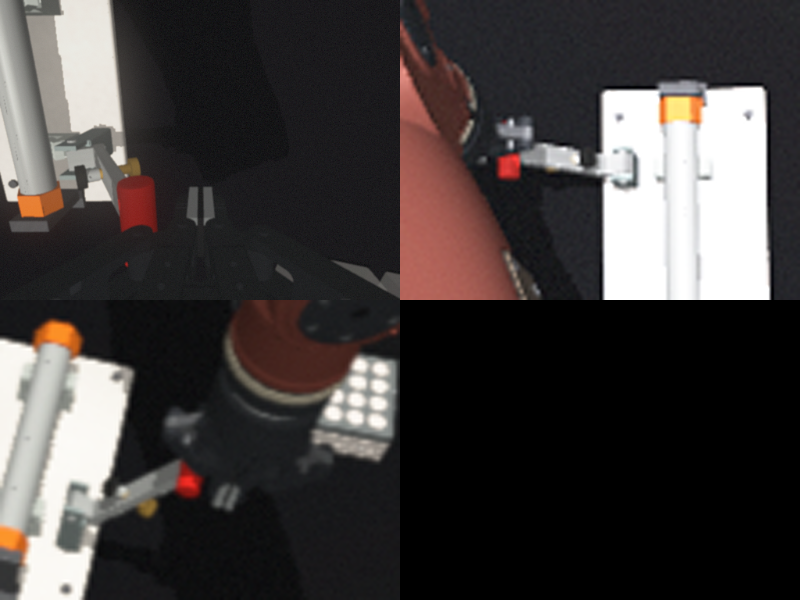

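```bash
python3 -m inch '[{"hand":0,"dx":10,"dy":0,"dz":0,"wx":0,"wy":0,"wz":0},{"hand":0,"dx":12,"dy":0,"dz":0,"wx":0,"wy":0.05,"wz":0},{"hand":0,"dx":0,"dy":0,"dz":0,"wx":0,"wy":0.12,"wz":0},{"hand":0,"dx":0,"dy":0,"dz":0,"wx":0,"wy":0.12,"wz":0},{"hand":0,"dx":0,"dy":0,"dz":0,"wx":0,"wy":0.12,"wz":0},{"hand":0,"dx":0,"dy":0,"dz":0,"wx":0,"wy":0.12,"wz":0},{"hand":0,"dx":0,"dy":0,"dz":0,"wx":0,"wy":0.12,"wz":0},{"hand":0,"dx":0,"dy":0,"dz":0,"wx":0,"wy":0.12,"wz":0},{"hand":0,"dx":0,"dy":0,"dz":0,"wx":0,"wy":0.12,"wz":0},{"hand":0,"dx":0,"dy":0,"dz":0,"wx":0,"wy":0.12,"wz":0},{"hand":0,"dx":0,"dy":0,"dz":0,"wx":0,"wy":0.12,"wz":0},{"hand":0,"dx":0,"dy":0,"dz":0,"wx":0,"wy":0.12,"wz":0}]' | sed -n '2p;4p'
python3 -m inch '[{"hand":0,"dx":0,"dy":0,"dz":0,"wx":0,"wy":0.12,"wz":0},{"hand":0,"dx":0,"dy":0,"dz":0,"wx":0,"wy":0.12,"wz":0},{"hand":0,"dx":0,"dy":0,"dz":0,"wx":0,"wy":0.08,"wz":0},{"hand":0,"dx":0,"dy":0,"dz":0,"wx":0,"wy":0,"wz":0},{"hand":0,"dx":0,"dy":0,"dz":0,"wx":0,"wy":0,"wz":0}]' | sed -n '2p;4p'
python3 go.py .599 .36 .158 2.3
```

```text
tcp_pos: [0.5992, 0.3749, 0.1502]
force: [-0.4, -0.6, -0.2]
tcp_pos: [0.5992, 0.3746, 0.1501]
force: [0.6, -0.5, -0.1]
t20.17 [0.5992 0.3746 0.1501] [-90.    0.    2.4] F [ 0.6 -0.5 -0.1] M [-0.03  0.05  0.02] gap0.0003 j [ 26.  40.  16.  67.   0. 114.]
mm [ -0.8  -7.9 -14.6] rot [-0.0005  0.0017 -0.0006]
```

```bash
python3 -m inch '[{"hand":0,"dx":0,"dy":-3,"dz":-5,"wx":0,"wy":0,"wz":0},{"hand":0,"dx":0,"dy":-3,"dz":-6,"wx":0,"wy":0,"wz":0},{"hand":0,"dx":0,"dy":0,"dz":-6,"wx":0,"wy":0,"wz":0},{"hand":0,"dx":0,"dy":0,"dz":-3,"wx":0,"wy":0,"wz":0},{"hand":0,"dx":0,"dy":0,"dz":0,"wx":0,"wy":0,"wz":0}]' | sed -n '2p;4p'
python3 -m inch '[{"hand":0,"dx":0,"dy":0,"dz":-3,"wx":0,"wy":0,"wz":0},{"hand":0,"dx":0,"dy":0,"dz":-3,"wx":0,"wy":0,"wz":0}]' | sed -n '2p;4p'
python3 -m inch '[{"hand":0,"dx":0,"dy":0,"dz":-3,"wx":0,"wy":0,"wz":0},{"hand":0,"dx":0,"dy":0,"dz":-3,"wx":0,"wy":0,"wz":0}]' | sed -n '2p;4p'
python3 go.py
```

```text
tcp_pos: [0.6001, 0.3531, 0.1561]
force: [-0.1, -0.3, -0.4]
tcp_pos: [0.6001, 0.348, 0.1558]
force: [-0.2, -0.9, 0.3]
tcp_pos: [0.6003, 0.3419, 0.1558]
force: [0.9, -0.2, 0.9]
t20.92 [0.6003 0.3419 0.1558] [-90.    0.1   2.2] F [ 0.9 -0.2  0.9] M [ 0.02 -0.05  0.03] gap-0.0004 j [ 24.  38.  14.  66.   0. 111.]
```

```bash
python3 -m inch '[{"hand":0,"dx":0,"dy":0,"dz":-3,"wx":0,"wy":0,"wz":0},{"hand":0,"dx":0,"dy":0,"dz":-3,"wx":0,"wy":0,"wz":0}]' | sed -n '2p;4p'
python3 -m inch '[{"hand":0,"dx":0,"dy":-2,"dz":-3,"wx":0,"wy":0,"wz":0},{"hand":0,"dx":0,"dy":-2,"dz":-3,"wx":0,"wy":0,"wz":0}]' | sed -n '2p;4p'
python3 -m inch '[{"hand":0,"dx":0,"dy":-2,"dz":-3,"wx":0,"wy":0,"wz":0},{"hand":0,"dx":0,"dy":-2,"dz":-3,"wx":0,"wy":0,"wz":0}]' | sed -n '2p;4p'
python3 -m inch '[{"hand":0,"dx":0,"dy":-2,"dz":-3,"wx":0,"wy":0,"wz":0},{"hand":0,"dx":0,"dy":-2,"dz":-3,"wx":0,"wy":0,"wz":0}]' | sed -n '2p;4p'
python3 go.py
```

```text
tcp_pos: [0.6007, 0.3384, 0.157]
force: [-4.0, 14.4, 10.1]
tcp_pos: [0.601, 0.3329, 0.1614]
force: [-2.9, 10.5, 7.9]
tcp_pos: [0.6014, 0.3267, 0.1656]
force: [-2.3, 10.5, 6.9]
tcp_pos: [0.6017, 0.3204, 0.1694]
force: [-1.5, 8.3, 5.5]
t21.58 [0.6017 0.3204 0.1694] [-89.7  -0.1   2.3] F [-1.5  8.3  5.5] M [ 1.62  0.29 -0.02] gap-0.0003 j [ 22.  36.  13.  66.   0. 109.]
```

```bash
python3 -m inch '[{"hand":0,"dx":0,"dy":-2,"dz":-4,"wx":0,"wy":0,"wz":0},{"hand":0,"dx":0,"dy":-2,"dz":-4,"wx":0,"wy":0,"wz":0},{"hand":0,"dx":0,"dy":-2,"dz":-4,"wx":0,"wy":0,"wz":0},{"hand":0,"dx":0,"dy":-2,"dz":-4,"wx":0,"wy":0,"wz":0},{"hand":0,"dx":0,"dy":-2,"dz":-4,"wx":0,"wy":0,"wz":0},{"hand":0,"dx":0,"dy":-2,"dz":-4,"wx":0,"wy":0,"wz":0},{"hand":0,"dx":0,"dy":-2,"dz":-4,"wx":0,"wy":0,"wz":0}]' | sed -n '2p;4p'
python3 -m inch '[{"hand":0,"dx":0,"dy":-2,"dz":-5,"wx":0,"wy":0,"wz":0},{"hand":0,"dx":0,"dy":-2,"dz":-5,"wx":0,"wy":0,"wz":0},{"hand":0,"dx":0,"dy":-2,"dz":-5,"wx":0,"wy":0,"wz":0},{"hand":0,"dx":0,"dy":-2,"dz":-5,"wx":0,"wy":0,"wz":0},{"hand":0,"dx":0,"dy":-1,"dz":-5,"wx":0,"wy":0,"wz":0},{"hand":0,"dx":0,"dy":-1,"dz":-5,"wx":0,"wy":0,"wz":0}]' | sed -n '2p;4p'
python3 go.py
```

```text
tcp_pos: [0.6029, 0.2907, 0.1823]
force: [2.2, 3.4, -1.7]
tcp_pos: [0.6033, 0.2596, 0.1918]
force: [-0.3, 3.2, -2.1]
t22.67 [0.6033 0.2596 0.1918] [-90.    0.1   2.2] F [-0.3  3.2 -2.1] M [ 0.68  0.05 -0.01] gap-0.0001 j [ 17.  33.  10.  68.   0. 105.]
```

```bash
python3 -m inch '[{"hand":0,"dx":0,"dy":-1,"dz":-5,"wx":0,"wy":0,"wz":0},{"hand":0,"dx":0,"dy":-1,"dz":-5,"wx":0,"wy":0,"wz":0},{"hand":0,"dx":0,"dy":-1,"dz":-5,"wx":0,"wy":0,"wz":0},{"hand":0,"dx":0,"dy":0,"dz":-5,"wx":0,"wy":0,"wz":0},{"hand":0,"dx":0,"dy":0,"dz":-5,"wx":0,"wy":0,"wz":0},{"hand":0,"dx":0,"dy":0,"dz":-5,"wx":0,"wy":0,"wz":0},{"hand":0,"dx":0,"dy":0,"dz":-5,"wx":0,"wy":0,"wz":0}]' | sed -n '2p;4p'
python3 -m inch '[{"hand":0,"dx":0,"dy":1,"dz":-5,"wx":0,"wy":0,"wz":0},{"hand":0,"dx":0,"dy":2,"dz":-5,"wx":0,"wy":0,"wz":0},{"hand":0,"dx":0,"dy":2,"dz":-5,"wx":0,"wy":0,"wz":0},{"hand":0,"dx":0,"dy":2,"dz":-5,"wx":0,"wy":0,"wz":0},{"hand":0,"dx":0,"dy":2,"dz":-5,"wx":0,"wy":0,"wz":0},{"hand":0,"dx":0,"dy":2,"dz":-5,"wx":0,"wy":0,"wz":0}]' | sed -n '2p;4p'
python3 go.py
```

```text
tcp_pos: [0.6049, 0.2248, 0.1948]
force: [-0.9, 4.4, -2.9]
tcp_pos: [0.6065, 0.1947, 0.1839]
force: [1.1, 2.8, 0.5]
t23.75 [0.6065 0.1947 0.1839] [-90.    0.    2.2] F [1.1 2.8 0.5] M [ 0.75 -0.32  0.01] gap-0.0000 j [11. 30.  5. 65.  0. 99.]
```

```bash
python3 -m inch '[{"hand":0,"dx":0,"dy":2,"dz":-5,"wx":0,"wy":0,"wz":0},{"hand":0,"dx":0,"dy":2,"dz":-5,"wx":0,"wy":0,"wz":0},{"hand":0,"dx":0,"dy":3,"dz":-5,"wx":0,"wy":0,"wz":0},{"hand":0,"dx":0,"dy":3,"dz":-5,"wx":0,"wy":0,"wz":0},{"hand":0,"dx":0,"dy":3,"dz":-5,"wx":0,"wy":0,"wz":0}]' | sed -n '2p;4p'
python3 go.py
python3 -m inch '[{"hand":0,"dx":0,"dy":-3,"dz":5,"wx":0,"wy":0,"wz":0},{"hand":0,"dx":0,"dy":-15,"dz":5,"wx":0,"wy":0,"wz":0},{"hand":0,"dx":0,"dy":-20,"dz":0,"wx":0,"wy":0,"wz":0},{"hand":0,"dx":0,"dy":-10,"dz":0,"wx":0,"wy":0,"wz":0},{"hand":0,"dx":0,"dy":0,"dz":0,"wx":0,"wy":0,"wz":0}]' | sed -n '2p;4p'
python3 go.py
python3 - <<'E'
from rig import eyes
from h import *
d=eyes.capture("scene");np.savez("scene5.npz",**d);t=eyes.capture("top");np.savez("top5.npz",**t);w=eyes.capture("wrist");np.savez("w5.npz",**w)
for n,i in(("s",d),("t",t),("w",w)):print(n,blobs(hue(i["image"],0,4,130,70)|hue(i["image"],176,180,130,70),30)[-4:])
v=np.zeros((600,800,3),np.uint8);v[:300,:400]=cv2.resize(w["image"],(400,300));v[:300,400:]=cv2.resize(t["image"][130:220,130:250],(400,300),interpolation=cv2.INTER_CUBIC);v[300:,:400]=cv2.resize(d["image"][150:240,260:380],(400,300),interpolation=cv2.INTER_CUBIC);cv2.imwrite("pics/v5.png",v)
E
```

```text
tcp_pos: [0.6067, 0.1705, 0.1699]
force: [-0.5, 7.4, -4.5]
t24.17 [0.6067 0.1705 0.1699] [-89.9   0.1   2.3] F [-0.5  7.4 -4.5] M [ 1.57 -0.07  0.04] gap0.0000 j [ 9. 30.  3. 63.  0. 97.]
tcp_pos: [0.608, 0.1803, 0.2215]
force: [-0.2, 0.4, 0.0]
t24.58 [0.608  0.1803 0.2215] [-90.   -0.2   2.2] F [-0.2  0.4  0. ] M [-0.03  0.    0.01] gap-0.0003 j [10. 29.  8. 69. -0. 98.]
s [(42, array([289.1,  94.8])), (78, array([312.5, 130.3])), (74, array([294.1, 130.1])), (87, array([283.2, 185.9]))]
t []
w [(294, array([219.8, 262.6]))]
```

View pics/v5.png

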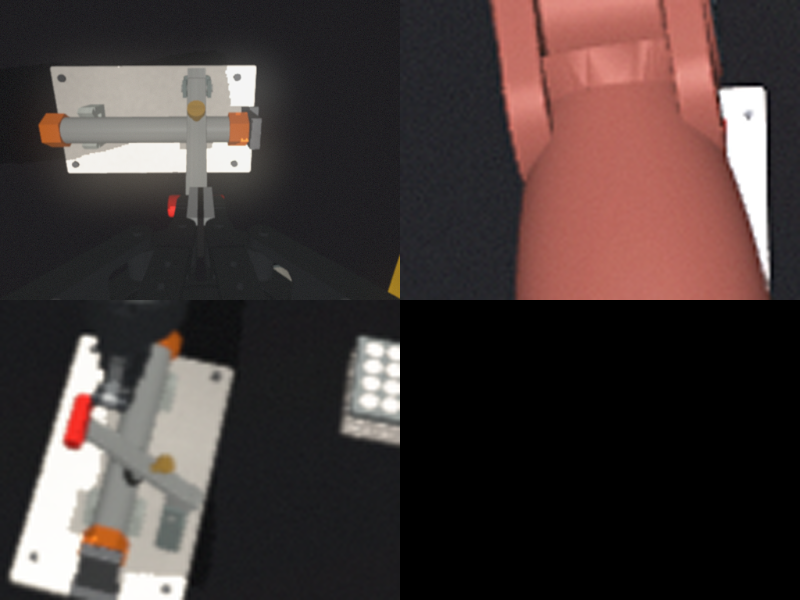

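```bash
python3 - <<'E'
from h import *
d=dict(np.load("scene5.npz"));o,r=ray(d,(283.2,185.9));p=o+r*(.606-o[0])/r[0];print(p, np.hypot(p[1]-.239,p[2]-.075),np.degrees(np.arctan2(p[2]-.075,.239-p[1])))
E
python3 go.py .606 .146 .2 2.3
```

```text
[0.606      0.14994184 0.17440935] 0.13346751068796942 48.14369437363186
t24.73 [0.6064 0.18   0.2181] [-90.    0.1   2.2] F [-0.8  0.7 -0.7] M [ 0.03 -0.06 -0.07] gap0.0000 j [10. 29.  8. 69.  0. 98.]
mm [ -1.7  18.1 -34. ] rot [ 0.0003 -0.0013 -0.0019]
```

```bash
python3 -m inch '[{"hand":0,"dx":0,"dy":0,"dz":-10,"wx":0,"wy":0,"wz":0},{"hand":0,"dx":0,"dy":4,"dz":-12,"wx":0,"wy":0,"wz":0},{"hand":0,"dx":0,"dy":6,"dz":-8,"wx":0,"wy":0,"wz":0},{"hand":0,"dx":0,"dy":6,"dz":0,"wx":0,"wy":0,"wz":0},{"hand":0,"dx":0,"dy":5,"dz":0,"wx":0,"wy":0,"wz":0},{"hand":0,"dx":0,"dy":0,"dz":0,"wx":0,"wy":0,"wz":0}]' | sed -n '2p;4p'
python3 -m inch '[{"hand":0,"dx":0,"dy":3,"dz":-1,"wx":0,"wy":0,"wz":0},{"hand":0,"dx":0,"dy":3,"dz":-1,"wx":0,"wy":0,"wz":0},{"hand":0,"dx":0,"dy":3,"dz":-1,"wx":0,"wy":0,"wz":0},{"hand":0,"dx":0,"dy":3,"dz":-2,"wx":0,"wy":0,"wz":0}]' | sed -n '2p;4p'
python3 go.py
```

```text
tcp_pos: [0.6071, 0.1499, 0.1961]
force: [-0.3, 1.2, 0.4]
tcp_pos: [0.6081, 0.1455, 0.1856]
force: [-0.1, -1.2, 0.8]
t25.57 [0.6081 0.1455 0.1856] [-90.    0.    2.3] F [-0.1 -1.2  0.8] M [-0.07  0.03 -0.02] gap0.0001 j [ 7. 29.  3. 64.  0. 94.]
```

```bash
python3 -m inch '[{"hand":0,"dx":0,"dy":3,"dz":-1,"wx":0,"wy":0,"wz":0},{"hand":0,"dx":0,"dy":3,"dz":-2,"wx":0,"wy":0,"wz":0}]' | sed -n '2p;4p'
python3 -m inch '[{"hand":0,"dx":0,"dy":3,"dz":-2,"wx":0,"wy":0,"wz":0},{"hand":0,"dx":0,"dy":3,"dz":-2,"wx":0,"wy":0,"wz":0}]' | sed -n '2p;4p'
python3 -m inch '[{"hand":0,"dx":0,"dy":3,"dz":-2,"wx":0,"wy":0,"wz":0},{"hand":0,"dx":0,"dy":3,"dz":-2,"wx":0,"wy":0,"wz":0}]' | sed -n '2p;4p'
python3 go.py
```

```text
tcp_pos: [0.6083, 0.1423, 0.1797]
force: [-0.6, -2.6, 7.0]
tcp_pos: [0.6086, 0.137, 0.1746]
force: [-3.2, -8.7, 11.0]
tcp_pos: [0.6091, 0.1324, 0.169]
force: [-0.6, -3.9, 7.1]
t26.07 [0.6091 0.1324 0.169 ] [-90.2  -0.    2.2] F [-0.6 -3.9  7.1] M [-1.05  0.15 -0.03] gap-0.0001 j [ 6. 29.  1. 62. -0. 93.]
```

```bash
python3 -m inch '[{"hand":0,"dx":0,"dy":3,"dz":-1.5,"wx":0,"wy":0,"wz":0},{"hand":0,"dx":0,"dy":3,"dz":-1.5,"wx":0,"wy":0,"wz":0},{"hand":0,"dx":0,"dy":3,"dz":-1.5,"wx":0,"wy":0,"wz":0},{"hand":0,"dx":0,"dy":3,"dz":-1.5,"wx":0,"wy":0,"wz":0},{"hand":0,"dx":0,"dy":3,"dz":-1.5,"wx":0,"wy":0,"wz":0},{"hand":0,"dx":0,"dy":3,"dz":-1,"wx":0,"wy":0,"wz":0}]' | sed -n '2p;4p'
python3 -m inch '[{"hand":0,"dx":0,"dy":3,"dz":-1,"wx":0,"wy":0,"wz":0},{"hand":0,"dx":0,"dy":3,"dz":-1,"wx":0,"wy":0,"wz":0},{"hand":0,"dx":0,"dy":3,"dz":-1,"wx":0,"wy":0,"wz":0},{"hand":0,"dx":0,"dy":2,"dz":-1,"wx":0,"wy":0,"wz":0}]' | sed -n '2p;4p'
python3 go.py
```

```text
tcp_pos: [0.6096, 0.1248, 0.1504]
force: [-0.4, -3.4, 5.0]
tcp_pos: [0.6091, 0.1217, 0.1385]
force: [0.8, -1.7, 4.6]
t26.90 [0.6091 0.1217 0.1385] [-90.    0.    2.2] F [ 0.8 -1.7  4.6] M [-0.48 -0.25 -0.04] gap-0.0001 j [ 5. 31. -2. 58.  0. 92.]
```

```bash
python3 -m inch '[{"hand":0,"dx":0,"dy":2,"dz":-1,"wx":0,"wy":0,"wz":0},{"hand":0,"dx":0,"dy":2,"dz":-1,"wx":0,"wy":0,"wz":0},{"hand":0,"dx":0,"dy":2,"dz":-0.5,"wx":0,"wy":0,"wz":0},{"hand":0,"dx":0,"dy":1.5,"dz":-0.5,"wx":0,"wy":0,"wz":0}]' | sed -n '2p;4p'
python3 -m inch '[{"hand":0,"dx":0,"dy":1,"dz":0,"wx":0,"wy":0,"wz":0},{"hand":0,"dx":0,"dy":1,"dz":-0.5,"wx":0,"wy":0,"wz":0},{"hand":0,"dx":0,"dy":1,"dz":0,"wx":0,"wy":0,"wz":0}]' | sed -n '2p;4p'
python3 -m inch '[{"hand":0,"dx":0,"dy":1,"dz":0,"wx":0,"wy":0,"wz":0},{"hand":0,"dx":0,"dy":1,"dz":-0.5,"wx":0,"wy":0,"wz":0}]' | sed -n '2p;4p'
python3 go.py
```

```text
tcp_pos: [0.609, 0.1188, 0.131]
force: [1.3, -2.4, 2.6]
tcp_pos: [0.6089, 0.1183, 0.1282]
force: [0.1, -1.9, 3.9]
tcp_pos: [0.6089, 0.118, 0.1262]
force: [-1.3, -1.3, 2.3]
t27.65 [0.6089 0.118  0.1262] [-90.    0.1   2.2] F [-1.3 -1.3  2.3] M [-0.31  0.06  0.03] gap-0.0002 j [ 4. 31. -3. 56.  0. 92.]
```

```bash
for i in 1 2 3 4 5; do python3 -m inch '[{"hand":0,"dx":0,"dy":1,"dz":0,"wx":0,"wy":0,"wz":0},{"hand":0,"dx":0,"dy":1,"dz":0,"wx":0,"wy":0,"wz":0}]' | sed -n '2p;4p'; done
python3 go.py
```

```text
tcp_pos: [0.609, 0.1178, 0.1242]
force: [-0.6, -2.3, 2.7]
tcp_pos: [0.6091, 0.1178, 0.1222]
force: [-1.3, -2.3, 3.4]
tcp_pos: [0.6091, 0.1179, 0.1202]
force: [0.2, -0.7, 3.5]
tcp_pos: [0.6091, 0.1178, 0.1182]
force: [0.3, -1.6, 1.8]
tcp_pos: [0.6091, 0.1178, 0.1162]
force: [0.1, -1.6, 3.4]
t28.48 [0.6091 0.1178 0.1162] [-90.    0.1   2.2] F [ 0.1 -1.6  3.4] M [-0.39  0.05 -0.02] gap0.0001 j [ 4. 32. -4. 55.  0. 92.]
```

```bash
for i in 1 2 3 4; do python3 -m inch '[{"hand":0,"dx":0,"dy":1,"dz":0,"wx":0,"wy":0,"wz":0},{"hand":0,"dx":0,"dy":0.5,"dz":0,"wx":0,"wy":0,"wz":0}]' | sed -n '2p;4p'; done
python3 go.py
```

```text
tcp_pos: [0.6091, 0.1178, 0.1147]
force: [-0.4, -1.9, 1.5]
tcp_pos: [0.6091, 0.1178, 0.1132]
force: [0.6, -1.9, 1.6]
tcp_pos: [0.6091, 0.1178, 0.1117]
force: [-1.2, -2.1, 2.6]
tcp_pos: [0.6091, 0.1178, 0.1102]
force: [0.3, -1.5, 1.9]
t29.15 [0.6091 0.1178 0.1102] [-90.    0.1   2.2] F [ 0.3 -1.5  1.9] M [-0.37 -0.06  0.  ] gap0.0002 j [ 4. 32. -4. 54.  0. 92.]
```

```bash
for i in 1 2 3 4 5; do python3 -m inch '[{"hand":0,"dx":0,"dy":0.7,"dz":0,"wx":0,"wy":0,"wz":0},{"hand":0,"dx":0,"dy":0.5,"dz":0,"wx":0,"wy":0,"wz":0}]' | sed -n '2p;4p'; done
python3 go.py
```

```text
tcp_pos: [0.6091, 0.1178, 0.109]
force: [-0.4, -2.3, 2.5]
tcp_pos: [0.6091, 0.1179, 0.1078]
force: [-0.3, -1.8, 1.9]
tcp_pos: [0.6091, 0.1179, 0.1067]
force: [-0.0, -1.8, 2.2]
tcp_pos: [0.609, 0.1179, 0.1054]
force: [-0.2, -1.1, 2.7]
tcp_pos: [0.6091, 0.1178, 0.1043]
force: [0.2, -1.9, 2.4]
t29.98 [0.6091 0.1178 0.1043] [-90.    0.1   2.2] F [ 0.2 -1.9  2.4] M [-0.35 -0.04 -0.  ] gap0.0001 j [ 4. 32. -4. 53.  0. 92.]
```

```bash
for i in 1 2 3 4 5; do python3 -m inch '[{"hand":0,"dx":0,"dy":0.5,"dz":0,"wx":0,"wy":0,"wz":0},{"hand":0,"dx":0,"dy":0.5,"dz":0,"wx":0,"wy":0,"wz":0}]' | sed -n '2p;4p'; done
python3 go.py
```

```text
tcp_pos: [0.6091, 0.1178, 0.1033]
force: [0.4, -1.5, 3.6]
tcp_pos: [0.6092, 0.1178, 0.1024]
force: [-0.0, -1.2, 3.9]
tcp_pos: [0.6091, 0.1178, 0.1014]
force: [-0.4, -0.8, 3.7]
tcp_pos: [0.6092, 0.1178, 0.1004]
force: [-0.5, -2.8, 4.7]
tcp_pos: [0.6092, 0.1178, 0.0994]
force: [-0.8, -2.2, 5.1]
t30.82 [0.6092 0.1178 0.0994] [-90.    0.    2.2] F [-0.8 -2.2  5.1] M [-0.52 -0.01  0.02] gap0.0001 j [ 4. 32. -5. 53.  0. 92.]
```

```bash
for i in 1 2 3; do python3 -m inch '[{"hand":0,"dx":0,"dy":0.5,"dz":0,"wx":0,"wy":0,"wz":0},{"hand":0,"dx":0,"dy":0.3,"dz":0,"wx":0,"wy":0,"wz":0}]' | sed -n '2p;4p'; done
for i in 1 2 3; do python3 -m inch '[{"hand":0,"dx":0,"dy":0,"dz":0,"wx":0,"wy":0,"wz":0}]' | sed -n '2p;4p'; done
python3 go.py
```

```text
tcp_pos: [0.6092, 0.1177, 0.0986]
force: [-0.5, -2.3, 5.3]
tcp_pos: [0.6092, 0.1177, 0.0979]
force: [0.7, -3.5, 5.5]
tcp_pos: [0.6092, 0.1177, 0.0971]
force: [-0.2, -1.9, 6.2]
tcp_pos: [0.6092, 0.1177, 0.0971]
force: [-0.8, -2.2, 5.7]
tcp_pos: [0.6092, 0.1177, 0.0971]
force: [0.1, -2.2, 5.5]
tcp_pos: [0.6092, 0.1177, 0.0971]
force: [-0.1, -2.9, 6.1]
t31.57 [0.6092 0.1177 0.0971] [-90.    0.    2.2] F [-0.1 -2.9  6.1] M [-0.62 -0.   -0.06] gap-0.0003 j [ 4. 33. -5. 53.  0. 92.]
```

```bash
python3 -m inch '[{"hand":0,"dx":0,"dy":-1,"dz":0,"wx":0,"wy":0,"wz":0},{"hand":0,"dx":0,"dy":-2,"dz":0,"wx":0,"wy":0,"wz":0},{"hand":0,"dx":0,"dy":-3,"dz":0,"wx":0,"wy":0,"wz":0},{"hand":0,"dx":0,"dy":-6,"dz":0,"wx":0,"wy":0,"wz":0},{"hand":0,"dx":0,"dy":-12,"dz":0,"wx":0,"wy":0,"wz":0},{"hand":0,"dx":0,"dy":-20,"dz":0,"wx":0,"wy":0,"wz":0},{"hand":0,"dx":0,"dy":-25,"dz":0,"wx":0,"wy":0,"wz":0},{"hand":0,"dx":0,"dy":-25,"dz":0,"wx":0,"wy":0,"wz":0},{"hand":0,"dx":0,"dy":-25,"dz":-10,"wx":0,"wy":0,"wz":0},{"hand":0,"dx":0,"dy":-20,"dz":-20,"wx":0,"wy":0,"wz":0},{"hand":0,"dx":0,"dy":-10,"dz":-20,"wx":0,"wy":0,"wz":0},{"hand":0,"dx":0,"dy":0,"dz":-10,"wx":0,"wy":0,"wz":0}]' | sed -n '2p;4p'
python3 -m inch '[{"hand":0,"dx":0,"dy":0,"dz":-30,"wx":0,"wy":0,"wz":0},{"hand":0,"dx":0,"dy":0,"dz":-35,"wx":0,"wy":0,"wz":0},{"hand":0,"dx":0,"dy":0,"dz":-35,"wx":0,"wy":0,"wz":0},{"hand":0,"dx":0,"dy":0,"dz":-20,"wx":0,"wy":0,"wz":0},{"hand":0,"dx":0,"dy":0,"dz":0,"wx":0,"wy":0,"wz":0},{"hand":0,"dx":0,"dy":0,"dz":0,"wx":0,"wy":0,"wz":0},{"hand":0,"dx":0,"dy":0,"dz":0,"wx":0,"wy":0,"wz":0}]' | sed -n '2p;4p'
python3 go.py
python3 - <<'E'
from rig import eyes
from h import *
d=eyes.capture("scene");t=eyes.capture("top")
red=lambda i:max((q for q in blobs(hue(i,0,4,130,70)|hue(i,176,180,130,70),30)),key=lambda q:q[1][1])
s,tt=blobs(hue(d["image"],0,4,130,70)|hue(d["image"],176,180,130,70),30),blobs(hue(t["image"],0,4,130,70)|hue(t["image"],176,180,130,70),30);print(s[-3:],tt)
for q in tt:
    for p in s[-3:]: print(q[1],p[1],tri(t,q[1],d,p[1]))
print("orange",blobs(hue(t["image"],4,20,100,60),20),"blue",blobs(hue(t["image"],100,118),25))
v=np.zeros((600,800,3),np.uint8);v[:,:400]=cv2.resize(t["image"][140:260,160:240],(400,600),interpolation=cv2.INTER_CUBIC);v[:,400:]=cv2.resize(d["image"][140:260,250:330],(400,600),interpolation=cv2.INTER_CUBIC);cv2.imwrite("pics/v6.png",v);np.savez("top6.npz",**t)
E
```

```text
tcp_pos: [0.6129, 0.0563, 0.249]
force: [-0.5, 0.7, 0.2]
tcp_pos: [0.6159, -0.0613, 0.2453]
force: [-0.1, 1.5, 0.1]
t33.15 [ 0.6159 -0.0613  0.2453] [-89.9   0.1   2.2] F [-0.1  1.5  0.1] M [ 0.06 -0.01  0.04] gap-0.0000 j [-12.  27.   9.  72.   0.  75.]
[(79, array([200.6,  77.5])), (117, array([305.2,  80.6])), (107, array([267.3, 197.3]))] [(96, array([241.3, 177.1]))]
[241.3 177.1] [200.6  77.5] (array([0.58574144, 0.03150261, 0.51744054]), np.float64(0.14807643198033713))
[241.3 177.1] [305.2  80.6] (array([0.54869696, 0.12993431, 0.49899914]), np.float64(0.06531880328386534))
[241.3 177.1] [267.3 197.3] (array([0.60851858, 0.1073807 , 0.09325778]), np.float64(9.076304969955385e-05))
orange [(21, array([444.6,   0.5])), (22, array([484.7,   0.7])), (56, array([315.6,  99. ])), (42, array([341.5,  99.8])), (424, array([325.2, 116.8])), (101, array([360.3, 108.9])), (302, array([360.6, 133.4])), (20, array([297.8, 132. ])), (35, array([342.2, 133.2])), (51, array([509.3, 134. ])), (106, array([334.1, 141.5])), (203, array([496.8, 138.6])), (29, array([312.5, 137.4])), (670, array(
[... 1349 characters left out ...]
ay([191.8, 338.1])), (66, array([157.5, 349.1])), (350, array([259.3, 355.3])), (67, array([204.7, 350.7])), (55, array([193.7, 350.3])), (42, array([215. , 350.4])), (42, array([169.5, 349.3])), (35, array([151.9, 361.7])), (57, array([286.3, 361.7])), (24, array([173.6, 360.3])), (29, array([215.5, 359.5])), (41, array([227.6, 363. ])), (192, array([322.9, 369.5])), (248, array([175.2, 373. ])), (20, array([239.4, 367.6])), (47, array([156.1, 375.8])), (24, array([206.4, 370.4])), (34, array([256.7, 370.8])), (114, array([286. , 375.5])), (37, array([246.4, 375.6])), (112, array([210.5, 378.3]))] blue [(1194, array([105.2, 111. ])), (78, array([371. , 181.1])), (70, array([362.3, 253.4]))]
```

View pics/v6.png

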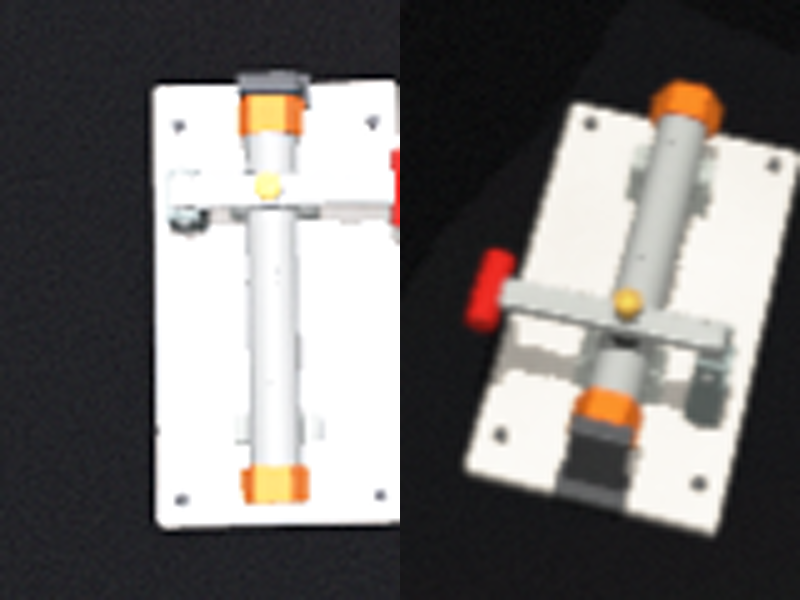

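The strap is down across the column, the brass screw sits above it, and the column butts on the stop (picture left at (270,115), right at (605,415)). Triangulated handle height is 0.093 m against the 0.088 m I left it at. That is near the calibration error, so I'll touch it again from above to see whether it sprang back.

```bash
python3 -m inch '[{"hand":0,"dx":0,"dy":0,"dz":20,"wx":0,"wy":0,"wz":0},{"hand":0,"dx":0,"dy":0,"dz":35,"wx":0,"wy":0,"wz":0},{"hand":0,"dx":0,"dy":0,"dz":40,"wx":0,"wy":0,"wz":0},{"hand":0,"dx":0,"dy":10,"dz":40,"wx":0,"wy":0,"wz":0},{"hand":0,"dx":0,"dy":25,"dz":28,"wx":0,"wy":0,"wz":0},{"hand":0,"dx":0,"dy":30,"dz":12,"wx":0,"wy":0,"wz":0},{"hand":0,"dx":0,"dy":30,"dz":0,"wx":0,"wy":0,"wz":0},{"hand":0,"dx":0,"dy":20,"dz":0,"wx":0,"wy":0,"wz":0},{"hand":0,"dx":0,"dy":8,"dz":0,"wx":0,"wy":0,"wz":0},{"hand":0,"dx":0,"dy":0,"dz":0,"wx":0,"wy":0,"wz":0},{"hand":0,"dx":0,"dy":0,"dz":0,"wx":0,"wy":0,"wz":0}]' | sed -n '2p;4p'
python3 go.py .609 .118 .103 2.2
```

```text
tcp_pos: [0.6096, 0.1133, 0.1237]
force: [-0.7, -0.3, -0.3]
t34.17 [0.6096 0.1133 0.1237] [-90.    0.    2.3] F [-0.7 -0.3 -0.3] M [ 0.02 -0.09  0.07] gap-0.0001 j [ 4. 31. -3. 56.  0. 92.]
mm [-0.4 20.7  4.7] rot [-0.0003  0.0011 -0.0004]
```

```bash
python3 -m inch '[{"hand":0,"dx":0,"dy":6,"dz":2,"wx":0,"wy":0,"wz":0},{"hand":0,"dx":0,"dy":6,"dz":2,"wx":0,"wy":0,"wz":0},{"hand":0,"dx":0,"dy":5,"dz":0,"wx":0,"wy":0,"wz":0},{"hand":0,"dx":0,"dy":2,"dz":0,"wx":0,"wy":0,"wz":0},{"hand":0,"dx":0,"dy":0,"dz":0,"wx":0,"wy":0,"wz":0}]' | sed -n '2p;4p'
for i in 1 2 3 4 5 6; do python3 -m inch '[{"hand":0,"dx":0,"dy":0.8,"dz":0,"wx":0,"wy":0,"wz":0},{"hand":0,"dx":0,"dy":0,"dz":0,"wx":0,"wy":0,"wz":0}]' | sed -n '2p;4p'; done
python3 go.py
```

```text
tcp_pos: [0.6088, 0.1167, 0.1034]
force: [-0.3, 0.8, -0.0]
tcp_pos: [0.6092, 0.1168, 0.1032]
force: [-0.2, -0.1, -0.5]
tcp_pos: [0.6092, 0.1168, 0.1024]
force: [0.3, -1.0, -1.0]
tcp_pos: [0.6091, 0.1168, 0.1015]
force: [0.2, 0.8, -1.7]
tcp_pos: [0.6091, 0.1168, 0.1006]
force: [-0.2, -0.8, -0.4]
tcp_pos: [0.609, 0.1168, 0.0998]
force: [0.8, 0.9, -0.1]
tcp_pos: [0.609, 0.1168, 0.099]
force: [0.4, -0.0, 0.3]
t35.58 [0.609  0.1168 0.099 ] [-90.    0.1   2.2] F [ 0.4 -0.   0.3] M [ 0.04 -0.01 -0.05] gap-0.0000 j [ 4. 32. -5. 53.  0. 92.]
```

```bash
for i in 1 2 3 4; do python3 -m inch '[{"hand":0,"dx":0,"dy":0.6,"dz":0,"wx":0,"wy":0,"wz":0},{"hand":0,"dx":0,"dy":0,"dz":0,"wx":0,"wy":0,"wz":0}]' | sed -n '2p;4p'; done
python3 go.py
```

```text
tcp_pos: [0.6091, 0.1168, 0.0984]
force: [-0.7, -0.0, 0.2]
tcp_pos: [0.6091, 0.1169, 0.0978]
force: [0.0, -1.0, 0.3]
tcp_pos: [0.6092, 0.1168, 0.0974]
force: [-0.4, -0.0, 1.2]
tcp_pos: [0.6092, 0.1168, 0.097]
force: [-0.1, 0.2, 4.4]
t36.25 [0.6092 0.1168 0.097 ] [-90.    0.    2.2] F [-0.1  0.2  4.4] M [-0.04  0.24 -0.01] gap0.0000 j [ 4. 33. -5. 53.  0. 92.]
```

The handle is first felt at tip height 0.0973, where I left it at 0.0971, so the hinge held. I'll retreat and hand in.

```bash
python3 -m inch '[{"hand":0,"dx":0,"dy":-1,"dz":0,"wx":0,"wy":0,"wz":0},{"hand":0,"dx":0,"dy":-3,"dz":0,"wx":0,"wy":0,"wz":0},{"hand":0,"dx":0,"dy":-8,"dz":0,"wx":0,"wy":0,"wz":0},{"hand":0,"dx":0,"dy":-20,"dz":0,"wx":0,"wy":0,"wz":0},{"hand":0,"dx":0,"dy":-25,"dz":0,"wx":0,"wy":0,"wz":0},{"hand":0,"dx":0,"dy":-25,"dz":0,"wx":0,"wy":0,"wz":0},{"hand":0,"dx":0,"dy":-15,"dz":0,"wx":0,"wy":0,"wz":0},{"hand":0,"dx":0,"dy":0,"dz":0,"wx":0,"wy":0,"wz":0},{"hand":0,"dx":0,"dy":0,"dz":0,"wx":0,"wy":0,"wz":0},{"hand":0,"dx":0,"dy":0,"dz":0,"wx":0,"wy":0,"wz":0}]' | sed -n '1,4p'
python3 -c "
from rig import manip
print(manip.finish_job())"
```

```text
time: 37.08
tcp_pos: [0.6088, 0.1168, 0.1931]
orientation: [-90.0, 0.1, 2.2]
force: [-0.1, -0.5, 0.1]
the job is handed in; nothing more can be done
None
```

The orange-nutted column is in the V-cradle against the end stop, with the strap pressed down on it. I handed the job in at 37 s of the 72 s allowed, and no verdict was reported.

- **Laying in and end stop:** I set the column down gently; the highest downward force I read was about 15 N. I then slid it along the V until it met the stop and held it there with about 7 N for 0.4 s with the strap still open. It briefly dragged with 9–10 N of friction in the V, so I eased the downward load.
- **Strap:** My first two pushes at the handle went wrong. One passed over it and the other pressed nearly along the bar, at about 33 N. Turning the gripper 90° fixed that, and the strap swung over. I pressed down to about 6 N at the handle, from a baseline of about 2.2 N. That puts the foot at roughly 8–9 N, estimated rather than measured.
- **Last checks:**
  - The last picture shows the column in both V-plates, its end on the stop and the strap down.
  - The camera put the handle about 5 mm higher than where I had left it. Touching it again from above met it at 97.3 mm, against 97.1 mm when I let go, so the hinge had not sprung back.
  - The robot is clear of everything.
- **Bystanders:** I never reached for the blue column, the plates or the vial. I did not measure the plates and vial again. One blue nut is where it was in the first top view; the other's blob shifted about 3.5 pixels and also changed size (45 to 78 px), so I put that down to lighting.

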